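# Square the tile coasters and hold the self-closing cabinet door

### The job

I want to put the green tile coasters away, so first tap the untidy stack together on its wooden tray until all five lie square and flush against both raised sides. Then pull the cabinet's self-closing glass door by its steel handle until the handle is level with the red clip on the top track, and keep holding it there: finish with the door still held at the mark, because it springs shut when let go and I need both hands for the stack. Leave the tin, mug, cruet, saucepan lid and scoop on the worktop where they are.

Things in the scene. Friction and masses are not known exactly. Their poses are not given: they have to be found in the camera images.
- tray: low light-wood coaster tray, 150 x 150 mm, fixed to the worktop; its floor is 8 mm thick. It has two raised sides, 10 mm thick and 46 mm high above the worktop: one along the whole of its +x edge, one along its -y edge; the other two edges are open and level with the floor. Origin at the centre of its underside, on the worktop; z up; it is turned about z by up to about 15 degrees either way
- tray_seat (a point): point on the tray's floor (8 mm above the worktop) where the middle of each coaster is when its edges lie flush against both raised sides; axes as the tray's. From here the inner face of the +x side is 50 mm away along +x and that of the -y side 50 mm along -y
- coaster1_mid (a point): centre (half-way up) of a green-glazed tile coaster, 100 x 100 x 6 mm, about 130 g; number 1 of five lying loosely one on another on the tray (lowest; centre 11 mm above the worktop). At first shifted out of the tray's corner by differing amounts up to 16 mm along the tray's -x and +y and turned a few degrees; slides under light pushes on its edges (the whole stack takes some 5 N)
- coaster2_mid (a point): centre (half-way up) of a green-glazed tile coaster, 100 x 100 x 6 mm, about 130 g; number 2 of five lying loosely one on another on the tray (second; centre 17 mm above the worktop). At first shifted out of the tray's corner by differing amounts up to 16 mm along the tray's -x and +y and turned a few degrees; slides under light pushes on its edges (the whole stack takes some 5 N)
- coaster3_mid (a point): centre (half-way up) of a green-glazed tile coaster, 100 x 100 x 6 mm, about 130 g; number 3 of five lying loosely one on another on the tray (third; centre 23 mm above the worktop). At first shifted out of the tray's corner by differing amounts up to 16 mm along the tray's -x and +y and turned a few degrees; slides under light pushes on its edges (the whole stack takes some 5 N)
- coaster4_mid (a point): centre (half-way up) of a green-glazed tile coaster, 100 x 100 x 6 mm, about 130 g; number 4 of five lying loosely one on another on the tray (fourth; centre 29 mm above the worktop). At first shifted out of the tray's corner by differing amounts up to 16 mm along the tray's -x and +y and turned a few degrees; slides under light pushes on its edges (the whole stack takes some 5 N)
- coaster5_mid (a point): centre (half-way up) of a green-glazed tile coaster, 100 x 100 x 6 mm, about 130 g; number 5 of five lying loosely one on another on the tray (top; centre 35 mm above the worktop). At first shifted out of the tray's corner by differing amounts up to 16 mm along the tray's -x and +y and turned a few degrees; slides under light pushes on its edges (the whole stack takes some 5 N)
- glass_door (a joint): sliding glass door of the cabinet, in m: 0 when home (where it rests), growing as the door slides along the cabinet front (along +y of the mark and the cabinet, roughly towards the robot) up to 0.20. A closer spring always draws it back to 0: about 4 N to start it and 6 to 8 N at the mark. Leaf 250 x 190 x 5 mm
- door_handle (a point): grip point on the door's upright steel bar handle, on the bar's axis, 180 mm above the worktop. The bar is 12 mm thick, upright from 115 to 195 mm above the worktop, 45 mm in front of the glass (about 20 mm free between bar and track); two level posts, 12 mm thick, join its ends to the glass. Axes: +y the way the door slides open, -x out of the cabinet front, z up
- mark: red plastic clip, 10 mm wide, on the aluminium top track of the door, seen from above and in front; the door is far enough open when the middle of the handle bar is level with the middle of this clip along the track. Origin on top of the track (228 mm above the worktop) in the middle of the clip; the clip is 2.5 mm thick there and a lip hangs 21 mm down in front; +y is along the track in the opening direction, -x points out of the cabinet front
- cabinet_front (a point): point on top of the top track of the cabinet, in the plane of the glass, 228 mm above the worktop, 80 mm along +y from the handle when the door is home; axes as the mark's. The cabinet, in its green-tiled surround, is 584 mm long (from 167 mm on the -y side to 417 mm on the +y side of this point), runs back along +x to the wall and is 262 mm high; the tiles lie 12 mm behind the glass, the tracks stand 16 mm in front of it
- tin_mid (a point): lidded round stainless-steel kitchen tin, 93 mm across and 120 mm tall, on the worktop; this point is at its centre half-way up; to be left alone
- mug_mid (a point): blue mug, 76 mm across and 85 mm tall, on the worktop; point half-way up its axis; to be left alone
- cruet_mid (a point): small glass cruet with stopper, 68 mm across at the foot and 152 mm tall with a side handle, on the worktop; point 70 mm up its axis; to be left alone
- pan_lid_mid (a point): stainless saucepan lid, 140 mm across and 46 mm tall with its black knob up, lying on the worktop; point 20 mm up its axis; to be left alone
- scoop_mid (a point): red plastic scoop, 178 mm long and 34 mm tall, lying on the worktop; point near its middle; to be left alone
Mind the look-alikes: they are no part of the job. Leave any blue, orange or pink look-alike of the part that bears coaster4_mid alone.

How it is judged:
By the outcome, as a careful person would: the job done as asked, in the order asked, and still so for the second after the job is handed in, while the arm keeps its last pose, push and grip.
It also fails if it takes over 72 s, if anything falls off the work surface, if the arm or the gripper's body presses on something with over 40 N, if the wrist force passes 120 N, or if a joint passes its speed limit or range.

### The arm

A 7-joint arm with a two-finger parallel gripper is mounted at the origin on the work surface. World frame = base frame: x ahead of the robot, y to its left, z up, the work surface at z = 0. Lengths are in m, angles in rad, forces in N, time in s.
With the tool pointing down it reaches from about 0.425 to 0.95 m from the base axis. Payload 4.7 kg.
Tool frame: the origin (TCP) lies on the front face of the gripper's body, between the roots of the fingers; the fingertips stand finger_overhang ahead of it and the grasp point (between the pads) lies 51 mm ahead of it (finger_overhang is the distance from the TCP to the fingertips, in m); z points along the fingers, y is the direction in which the jaws open and shut (so a half turn about z gives the same grasp; the last joint's range is limited). The gripper opens to 87 mm and grips with 3 to 60 N. Pads are 19 mm wide; open, the fingers measure 117 mm over their backs; the gripper's body (75 mm by 190 mm) begins 51 mm behind the grasp point.
Start: joints at [1.199, 0.469, -0.049, 1.532, 0.024, 1.141, -0.082], TCP at [0.227, -0.636, 0.292] pointing down, gripper open.
Joint ranges: [-2.59, 2.59], [-0.33, 1.99], [-1.39, 1.29], [0.1, 2.45], [-1.04, 4.18], [0.21, 1.99], [-2.66, 2.66]. Speed limits (rad/s): [2.57, 2.57, 3.14, 3.14, 3.14, 3.14, 3.14].

### API

Orientations are given as a unit quaternion [w, x, y, z].
In Python, from plant import * gives the robot as it stands.
- The arm moves only by the tool step_arm, never from a script. Its argument "steps" is a list of rows, each an object of numbers: "tx", "ty", "tz": the shift along the world's x, y, z in cm; "wx", "wy", "wz": the turn, a rotation vector about the world's x, y, z in degrees. A call has exactly 5 rows; each row is the pose to reach, as a shift and turn from the pose commanded when the call began; what a row does not reach only later rows make up. A row lasts 1/12 s, in which the tool goes at most 41.7 mm and 7.16 degrees, less where a joint would pass 70% of its speed; a pose out of reach is approached as far as the arm can. A call with a gripper value outside its range is refused whole. "jaw" is the gripper command: -1 is fully open, 1 is shut, values between are in proportion, set as the call begins (left out, the last holds). The fingers move at their own pace and stop on an object; the grip force is fixed at half the most. Time passes only in rows, so rows that repeat a pose let the fingers close, or fill a call up. It gives the time, the measured TCP pose, the force and the opening at its end, in the units of the state.
- get_obs(): the state, without advancing time (a new reading comes with each control period).
- grab_frame(name): name is "scene" or "top"; returns the picture (384x512x3 uint8, blue, green, red); there is no depth.
- camera_model(name): a dict with "K" (3x3 intrinsics, pixels), "k1" (the pictures are not rectified: a ray, as slopes to the right and down, at radius r is drawn at 1 + k1 r^2 times it, then the intrinsics apply), "cam_to_world" (4x4, takes a point from camera to world coordinates). Camera axes: x right, y down, z forward; pixel columns grow to the right and rows downward; lengths in m; the calibration is good to about 2 mm. A picture is of the moment at which its call begins. camera_model takes no time and is no camera call.
- finish_job(): hands the job in, once; it reports no verdict.
Trained networks look in the newest picture that a camera, given by its name, has taken for a name from the list of things; names that differ only in an ending like _2 or _b are one class to them, and where a whole thing is asked for, a point or a joint stands for the part that bears it (a point fixed in the world has none). Each returns a list of dicts, best first, with "score" (0 to 1); they miss things now and then, are a little off and sometimes report something else, mostly with a low value. They report only what shows in the picture. A call takes as long as a camera call. They do not tell look-alikes from the thing itself.
- find_in(camera, query): "centre" ([x, y, z] in m, in world coordinates, good to about 4 mm: the middle of the surface that is visible of it).
The state is a dict: "time": time; "joint_positions": joint angles; "dq": joint speeds; "joint_efforts": joint torques, N m; "eef_pos": TCP position; "tool_rot": TCP orientation; "force": force on the tool from outside, world axes, zero at the start; "torque": the same for the moment, N m; "finger_gap": finger opening in m.
Only numpy, scipy, OpenCV 4.12 (cv2) and the standard library are available. Lean on these libraries where they do the work, as an engineer would, in place of code of your own. Each camera call takes 0.05 s, during which the arm holds its last target.

## Working session

There is one attempt and no reset: what is moved stays moved. The work goes in short steps, Python scripts to look and compute and a tool call to move; the robot and the scene stay as the last step left them, time stands still between calls to the robot, and variables do not carry over. Pictures are saved under pics/ and viewed, and the job is handed in when it is done.

Besides the shell and the picture viewer there is one more tool, called after "Emit:" as name(argument=value, ...) on one line, values as JSON. step_arm: Moves the arm, as the interface text tells. Its arguments: {"type":"object","properties":{"steps":{"type":"array","items":{"type":"object","properties":{"tx":{"type":"number"},"ty":{"type":"number"},"tz":{"type":"number"},"wx":{"type":"number"},"wy":{"type":"number"},"wz":{"type":"number"}}}},"jaw":{"type":"number"}},"required":["steps"]}

```bash
ls; mkdir -p pics; python3 - <<'E'
from plant import *
import cv2
print(get_obs())
for n in ("scene","top"):
    im=grab_frame(n); cv2.imwrite(f"pics/{n}0.png",im)
    print(n,camera_model(n))
E
```

```text
pics
{'time': 0.0, 'joint_positions': array([ 1.19909008,  0.46944859, -0.04863817,  1.53370483,  0.0241386 ,
        1.14100029, -0.08230283]), 'dq': array([ 0.00115437,  0.00068326,  0.00033679, -0.00011643, -0.00044025,
       -0.00016093,  0.00095323]), 'joint_efforts': array([-9.08494785e-04, -5.07976806e+01, -8.13915627e-02, -2.36156470e+01,
       -6.15227153e-02,  3.78882699e-02,  1.38892815e-04]), 'eef_pos': array([ 0.22675957, -0.63527099,  0.29119001]), 'tool_rot': array([-9.63843967e-04,  9.85338792e-01,  1.70606247e-01, -2.11849104e-04]), 'force': array([ 0.0227954 , -0.45634271, -0.19516574]), 'torque': array([-0.03513272, -0.01563047, -0.03464595]), 'finger_gap': 0.08699271004637227}
scene {'K': array([[389.47164374,   0.        , 255.59069613],
       [  0.        , 389.47164374, 191.81322977],
       [  0.        ,   0.        ,   1.        ]]), 'k1': 0.016270495112772468, 'cam_to_world': array([[ 0.81836863,  0.41265452, -0.39998629,  0.81681001],
       [ 0.57466531, -0.58068226,  0.576687  , -0.5857544 ],
       [ 0.00570756, -0.7018008 , -0.71235038,  0.87681469],
       [ 0.        ,  0.        ,  0.        ,  1.        ]])}
top {'K': array([[451.44126463,   0.        , 254.31961037],
       [  0.        , 451.44126463, 198.47623252],
       [  0.        ,   0.        ,   1.        ]]), 'k1': -0.05329759523179578, 'cam_to_world': array([[ 0.00560001, -0.98474058,  0.17393857,  0.18149926],
       [-0.99969544, -0.00969373, -0.02269481, -0.0060182 ],
       [ 0.02403461, -0.17375851, -0.98449496,  1.47859943],
       [ 0.        ,  0.        ,  0.        ,  1.        ]])}
```

View pics/scene0.png

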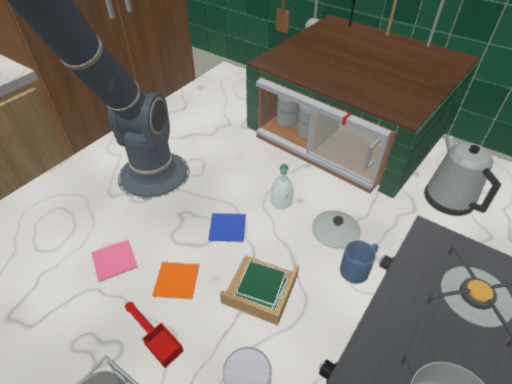

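View pics/top0.png

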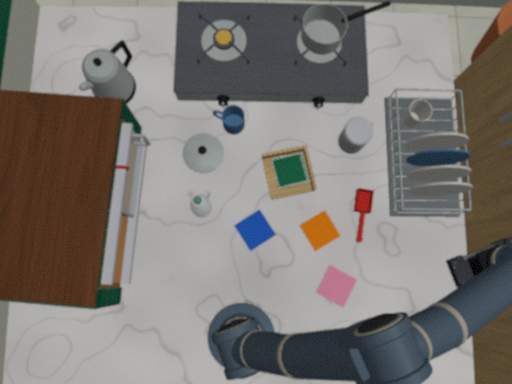

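```bash
python3 - <<'E'
from plant import *
import numpy as np
for q in ["tray","coaster1_mid","coaster5_mid","door_handle","mark","glass_door","tin_mid","mug_mid","cruet_mid","pan_lid_mid","scoop_mid"]:
    for c in ("scene","top"):
        r=find_in(c,q)
        print(q,c,[(np.round(d["centre"],4).tolist(),round(d["score"],2)) for d in r][:4])
E
```

```text
tray scene [([0.5531, -0.2089, 0.0249], 0.6), ([0.5575, -0.1965, 0.0323], 0.43), ([0.4211, 0.1185, 0.073], 0.35)]
tray top [([0.5167, -0.1401, 0.0082], 0.9)]
coaster1_mid scene [([0.5897, -0.1569, 0.0153], 0.55)]
coaster1_mid top [([0.52, -0.1462, 0.0112], 0.34)]
coaster5_mid scene [([0.5337, -0.1542, 0.0388], 0.79)]
coaster5_mid top [([0.5372, -0.1539, 0.0376], 0.82)]
door_handle scene [([0.5046, 0.3449, 0.1209], 0.81), ([0.5491, -0.2075, 0.0212], 0.43)]
door_handle top [([0.5046, 0.3461, 0.1069], 0.87)]
mark scene [([0.4911, 0.3288, 0.2305], 0.44)]
mark top [([0.4887, 0.3414, 0.2306], 0.43)]
glass_door scene [([0.5082, 0.3453, 0.1271], 0.8), ([0.4292, -0.3909, 0.0167], 0.4)]
glass_door top [([0.5058, 0.3455, 0.1017], 0.87)]
tin_mid scene [([0.6443, -0.3618, 0.1181], 0.96)]
tin_mid top [([0.6364, -0.353, 0.1202], 0.67)]
mug_mid scene [([0.7071, 0.0218, 0.0555], 0.95)]
mug_mid top [([0.7141, 0.0401, 0.0395], 0.93)]
cruet_mid scene [([0.4189, 0.1152, 0.0719], 0.79)]
cruet_mid top [([0.4085, 0.1288, 0.0882], 0.76)]
pan_lid_mid scene [([0.6, 0.1306, 0.0136], 0.69), ([0.494, 0.3266, 0.2307], 0.32)]
pan_lid_mid top [([0.5946, 0.1342, 0.01], 0.57), ([0.5348, -0.1551, 0.0377], 0.27)]
scoop_mid scene [([0.4271, -0.3903, 0.0171], 0.65)]
scoop_mid top [([0.4255, -0.3979, 0.0179], 0.8)]
```

```bash
python3 - <<'E'
import cv2,numpy as np
s=cv2.imread("pics/scene0.png");t=cv2.imread("pics/top0.png")
def up(a,k): return cv2.resize(a,None,fx=k,fy=k,interpolation=cv2.INTER_CUBIC)
cv2.imwrite("pics/a.png",np.hstack([up(s[245:325,210:310],4),up(t[140:205,255:325][:, :],80*4/65)]))
cv2.imwrite("pics/b.png",np.hstack([up(s[70:190,245:405],3),up(t[90:310,95:155],360/220)]))
E
```

```text
(no output)
```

View pics/a.png

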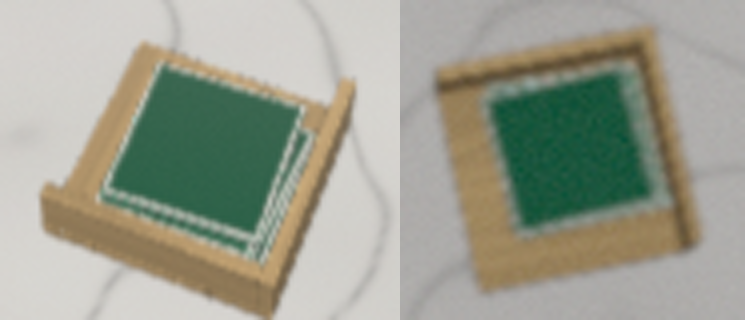

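View pics/b.png

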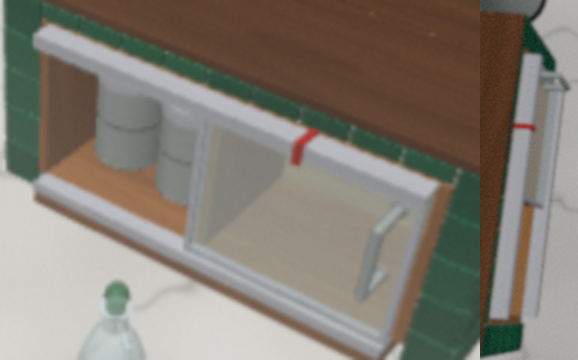

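```bash
cat > h.py <<'E'
from plant import *
import cv2,numpy as np
from scipy.optimize import minimize,least_squares
CM={n:camera_model(n) for n in ("scene","top")}
def proj(n,P):
    c=CM[n];T=np.linalg.inv(c["cam_to_world"]);P=np.atleast_2d(P)
    q=P@T[:3,:3].T+T[:3,3];s=q[:,:2]/q[:,2:];r2=(s**2).sum(1,keepdims=True)
    s=s*(1+c["k1"]*r2);K=c["K"];return s*[K[0,0],K[1,1]]+[K[0,2],K[1,2]]
def ray(n,uv):
    c=CM[n];K=c["K"];d=(np.array(uv,float)-[K[0,2],K[1,2]])/[K[0,0],K[1,1]];s=d.copy()
    for _ in range(10): s=d/(1+c["k1"]*(s@s))
    v=c["cam_to_world"][:3,:3]@[s[0],s[1],1.];return c["cam_to_world"][:3,3],v
def atz(n,uv,z):
    o,v=ray(n,uv);return o+v*(z-o[2])/v[2]
def Rz(a): c,s=np.cos(a),np.sin(a);return np.array([[c,-s,0],[s,c,0],[0,0,1]])
def box(x0,x1,y0,y1,z0,z1): return np.array([[x,y,z] for x in(x0,x1) for y in(y0,y1) for z in(z0,z1)])
TR=[box(-.075,.075,-.075,.075,0,.008),box(.065,.075,-.075,.075,0,.046),box(-.075,.075,-.075,-.065,0,.046)]
S=6
def sil(n,boxes,p,roi):
    x0,y0,x1,y1=roi;m=np.zeros(((y1-y0)*S,(x1-x0)*S),np.uint8)
    for b in boxes:
        u=proj(n,b@Rz(p[2]).T+[p[0],p[1],0]);u=(u-[x0-.5,y0-.5])*S-.5
        h=cv2.convexHull((u*16).round().astype(np.int32));cv2.fillConvexPoly(m,h,255,shift=4)
    return cv2.resize(m,(x1-x0,y1-y0),interpolation=cv2.INTER_AREA)/255.
E
cat > fit.py <<'E'
from h import *
print("overhang",finger_overhang)
roi={"scene":(215,250,305,325),"top":(255,138,322,205)}
M={}
for n in roi:
    im=cv2.imread(f"pics/{n}0.png");x0,y0,x1,y1=roi[n];c=im[y0:y1,x0:x1].astype(float)
    hsv=cv2.cvtColor(im,cv2.COLOR_BGR2HSV)[y0:y1,x0:x1]
    sat=hsv[...,1].astype(float)
    # soft sat mask
    m=np.clip((sat-10)/(90-10),0,1)
    b=(m>.5).astype(np.uint8);cs,_=cv2.findContours(b,cv2.RETR_EXTERNAL,cv2.CHAIN_APPROX_NONE)
    big=max(cs,key=cv2.contourArea);f=np.zeros_like(b);cv2.drawContours(f,[big],-1,1,-1)
    inner=cv2.erode(f,np.ones((3,3)));m=np.where(inner>0,1,m);m[cv2.dilate(f,np.ones((5,5)))==0]=0
    M[n]=m;print(n,m.sum())
def cost(p,ns): return sum(((sil(n,TR,p,roi[n])-M[n])**2).sum() for n in ns)
for ns in (["scene"],["top"],["scene","top"]):
    best=None
    for st in ([.53,-.14,.2],[.535,-.15,.25]):
        r=minimize(cost,st,args=(ns,),method="Nelder-Mead",options=dict(initial_simplex=np.array(st)+np.array([[0,0,0],[.012,0,0],[0,.012,0],[0,0,.12]]),xatol=1e-5,fatol=1e-3))
        if best is None or r.fun<best.fun: best=r
    print(ns,best.x,np.degrees(best.x[2]),best.fun)
p=best.x
for n in roi:
    im=cv2.imread(f"pics/{n}0.png");x0,y0,x1,y1=roi[n];c=cv2.resize(im[y0:y1,x0:x1],None,fx=5,fy=5,interpolation=cv2.INTER_CUBIC)
    for b in TR+[box(-.035,.065,-.065,.035,.037,.038)]:
        u=proj(n,b@Rz(p[2]).T+[p[0],p[1],0]);u=((u-[x0-.5,y0-.5])*5).astype(np.int32)
        cv2.polylines(c,[cv2.convexHull(u)],True,(0,0,255),1)
    cv2.imwrite(f"pics/fit_{n}.png",c)
seat=Rz(p[2])@[.015,-.015,0]+[p[0],p[1],.008];print("seat",seat)
E
python3 fit.py
```

```text
overhang 0.0697
scene 3240.3624999999997
top 2138.3875
['scene'] [ 0.53079054 -0.15029034  0.21748297] 12.460856130375564 36.65116103181469
['top'] [ 0.52960774 -0.15159376  0.21037512] 12.053606438761415 29.85445844146482
['scene', 'top'] [ 0.53052815 -0.15094517  0.21275871] 12.190176285958271 74.94094434832756
seat [ 0.54835729 -0.1624396   0.008     ]
```

```bash
python3 -c "
import cv2,numpy as np
a=cv2.imread('pics/fit_scene.png');b=cv2.imread('pics/fit_top.png');b=cv2.copyMakeBorder(b,0,a.shape[0]-b.shape[0],0,0,0);cv2.imwrite('pics/c.png',np.hstack([a,b]))"
```

```text
(no output)
```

View pics/c.png

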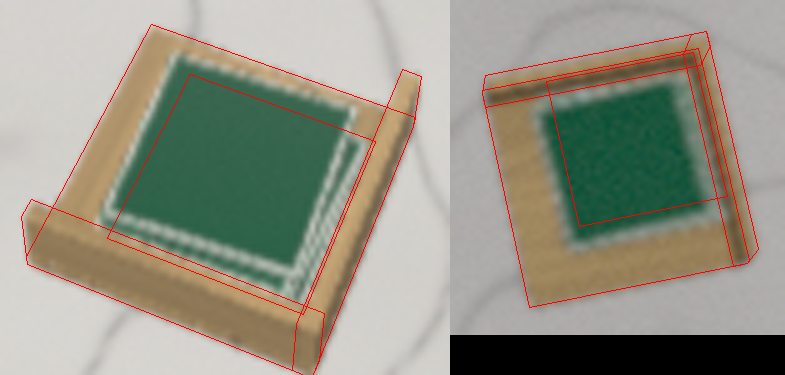

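Emit:
step_arm(steps=[{"tx": 1.6,"ty": 3.1,"wz": -2},{"tx": 3.3,"ty": 6.4,"wz": -5},{"tx": 5.0,"ty": 9.8,"wz": -7.5},{"tx": 6.7,"ty": 13.1,"wz": -7.5},{"tx": 8.4,"ty": 16.4,"wz": -7.5}], jaw=-0.15)

```text
$.steps[0]: bad value
```

Emit:
step_arm(steps=[{"tx": 1.7,"ty": 3.3},{"tx": 3.4,"ty": 6.6},{"tx": 5.1,"ty": 9.9},{"tx": 6.8,"ty": 13.2},{"tx": 8.5,"ty": 16.5}])

```text
$.steps[0]: bad value
```

Emit:
step_arm(steps=[{"tx": 1.7,"ty": 3.3},{"tx": 3.4,"ty": 6.6},{"tx": 5.1,"ty": 9.9},{"tx": 6.3,"ty": 12.4},{"tx": 6.3,"ty": 12.4}])

```text
$.steps[0]: bad value
```

Emit:
step_arm(steps=[{"tx": 1.6,"ty": 3.1,"tz": 0,"wx": 0,"wy": 0,"wz": -2},{"tx": 3.3,"ty": 6.4,"tz": 0,"wx": 0,"wy": 0,"wz": -5},{"tx": 5.0,"ty": 9.8,"tz": 0,"wx": 0,"wy": 0,"wz": -7.5},{"tx": 6.7,"ty": 13.1,"tz": 0,"wx": 0,"wy": 0,"wz": -7.5},{"tx": 8.4,"ty": 16.4,"tz": 0,"wx": 0,"wy": 0,"wz": -7.5}], jaw=-0.15)

```text
time: 1.62
eef_pos: [0.3115, -0.4701, 0.2924]
tool_rot: [0.0, 0.994, 0.106, 0.0]
force: [0.6, -0.7, 0.3]
finger_gap: 0.0614
```

Emit:
step_arm(steps=[{"tx": 1.7,"ty": 3.3,"tz": 0,"wx": 0,"wy": 0,"wz": 0},{"tx": 3.4,"ty": 6.6,"tz": 0,"wx": 0,"wy": 0,"wz": 0},{"tx": 5.1,"ty": 9.9,"tz": 0,"wx": 0,"wy": 0,"wz": 0},{"tx": 6.8,"ty": 13.2,"tz": -1,"wx": 0,"wy": 0,"wz": 0},{"tx": 8.5,"ty": 16.5,"tz": -2,"wx": 0,"wy": 0,"wz": 0}])

```text
time: 2.03
eef_pos: [0.3968, -0.3053, 0.273]
tool_rot: [0.001, 0.994, 0.106, 0.001]
force: [0.7, -0.3, -0.5]
finger_gap: 0.0506
```

Emit:
step_arm(steps=[{"tx": 1.5,"ty": 3.0,"tz": -2,"wx": 0,"wy": 0,"wz": 0},{"tx": 3.0,"ty": 6.0,"tz": -4,"wx": 0,"wy": 0,"wz": 0},{"tx": 4.5,"ty": 9.0,"tz": -6,"wx": 0,"wy": 0,"wz": 0},{"tx": 6.2,"ty": 12.4,"tz": -7,"wx": 0,"wy": 0,"wz": 0},{"tx": 6.2,"ty": 12.4,"tz": -10,"wx": 0,"wy": 0,"wz": 0}])

```text
time: 2.45
eef_pos: [0.4636, -0.1758, 0.1746]
tool_rot: [-0.0, 0.994, 0.111, 0.005]
force: [0.9, -0.0, 0.5]
finger_gap: 0.0504
```

Emit:
step_arm(steps=[{"tx": 0,"ty": 0,"tz": -2,"wx": 0,"wy": 0,"wz": 0},{"tx": 0,"ty": 0,"tz": -4,"wx": 0,"wy": 0,"wz": 0},{"tx": 0,"ty": 0,"tz": -6,"wx": 0,"wy": 0,"wz": 0},{"tx": 0,"ty": 0,"tz": -6.5,"wx": 0,"wy": 0,"wz": 0},{"tx": 0,"ty": 0,"tz": -6.5,"wx": 0,"wy": 0,"wz": 0}])

```text
time: 2.87
eef_pos: [0.4572, -0.1824, 0.1062]
tool_rot: [-0.001, 0.994, 0.106, -0.001]
force: [0.4, -0.0, -0.1]
finger_gap: 0.0501
```

```bash
python3 - <<'E'
from h import *
o=get_obs();print(o["eef_pos"],o["tool_rot"],o["force"])
for n in("scene","top"): cv2.imwrite(f"pics/{n}1.png",grab_frame(n))
s=cv2.imread("pics/scene1.png");t=cv2.imread("pics/top1.png")
cv2.imwrite("pics/d.png",np.hstack([cv2.resize(s[200:330,190:320],None,fx=3,fy=3),cv2.resize(t[120:220,240:340],(390,390))]))
E
```

```text
[ 0.45720115 -0.18244455  0.10616717] [-6.56055867e-04  9.94382832e-01  1.05832532e-01 -1.35199320e-03] [ 0.4112245  -0.0012072  -0.13058111]
```

View pics/d.png

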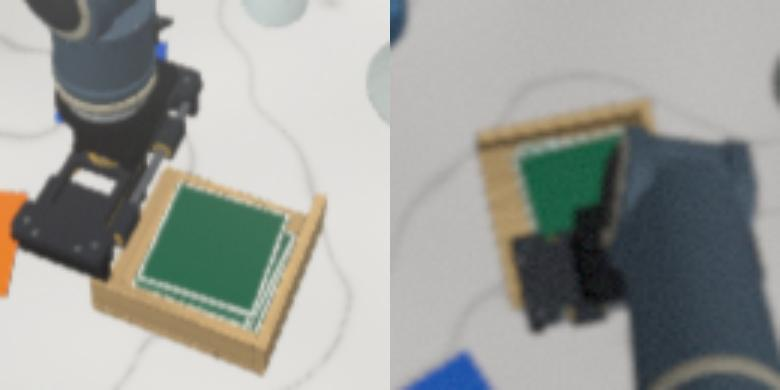

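Emit:
step_arm(steps=[{"tx": 0,"ty": 0,"tz": -1,"wx": 0,"wy": 0,"wz": 0},{"tx": 0,"ty": 0,"tz": -2,"wx": 0,"wy": 0,"wz": 0},{"tx": 0,"ty": 0,"tz": -2.6,"wx": 0,"wy": 0,"wz": 0},{"tx": 0,"ty": 0,"tz": -2.6,"wx": 0,"wy": 0,"wz": 0},{"tx": 0.5,"ty": 0.1,"tz": -2.6,"wx": 0,"wy": 0,"wz": 0}])

```text
time: 3.38
eef_pos: [0.4617, -0.1818, 0.0807]
tool_rot: [-0.0, 0.994, 0.105, -0.001]
force: [0.6, -0.4, -0.8]
finger_gap: 0.0502
```

Emit:
step_arm(steps=[{"tx": 0.3,"ty": 0.06,"tz": 0,"wx": 0,"wy": 0,"wz": 0},{"tx": 0.6,"ty": 0.13,"tz": 0,"wx": 0,"wy": 0,"wz": 0},{"tx": 0.9,"ty": 0.19,"tz": 0,"wx": 0,"wy": 0,"wz": 0},{"tx": 1.2,"ty": 0.26,"tz": 0,"wx": 0,"wy": 0,"wz": 0},{"tx": 1.4,"ty": 0.3,"tz": 0,"wx": 0,"wy": 0,"wz": 0}])

```text
time: 3.8
eef_pos: [0.4773, -0.1786, 0.0814]
tool_rot: [0.0, 0.994, 0.106, -0.0]
force: [-1.9, -0.3, 1.9]
finger_gap: 0.0503
```

Emit:
step_arm(steps=[{"tx": 0.25,"ty": 0.05,"tz": 0,"wx": 0,"wy": 0,"wz": 0},{"tx": 0.5,"ty": 0.11,"tz": 0,"wx": 0,"wy": 0,"wz": 0},{"tx": 0.75,"ty": 0.16,"tz": 0,"wx": 0,"wy": 0,"wz": 0},{"tx": 1.0,"ty": 0.22,"tz": 0,"wx": 0,"wy": 0,"wz": 0},{"tx": 1.2,"ty": 0.26,"tz": 0,"wx": 0,"wy": 0,"wz": 0}])

```text
time: 4.22
eef_pos: [0.486, -0.1769, 0.0808]
tool_rot: [-0.0, 0.994, 0.105, -0.004]
force: [-9.2, -2.6, 6.5]
finger_gap: 0.0498
```

Emit:
step_arm(steps=[{"tx": 0.08,"ty": 0.02,"tz": 0,"wx": 0,"wy": 0,"wz": 0},{"tx": 0.16,"ty": 0.04,"tz": 0,"wx": 0,"wy": 0,"wz": 0},{"tx": 0.24,"ty": 0.05,"tz": 0,"wx": 0,"wy": 0,"wz": 0},{"tx": 0.3,"ty": 0.06,"tz": 0,"wx": 0,"wy": 0,"wz": 0},{"tx": 0.3,"ty": 0.06,"tz": 0,"wx": 0,"wy": 0,"wz": 0}])

```text
time: 4.63
eef_pos: [0.4879, -0.1768, 0.0806]
tool_rot: [-0.0, 0.994, 0.105, -0.005]
force: [-9.8, -2.8, 6.9]
finger_gap: 0.0501
```

Emit:
step_arm(steps=[{"tx": 0,"ty": 0,"tz": 0.1,"wx": 0,"wy": 0,"wz": 0},{"tx": 0.08,"ty": 0.02,"tz": 0.1,"wx": 0,"wy": 0,"wz": 0},{"tx": 0.16,"ty": 0.03,"tz": 0.1,"wx": 0,"wy": 0,"wz": 0},{"tx": 0.2,"ty": 0.04,"tz": 0.1,"wx": 0,"wy": 0,"wz": 0},{"tx": 0.2,"ty": 0.04,"tz": 0.1,"wx": 0,"wy": 0,"wz": 0}])

```text
time: 5.05
eef_pos: [0.4898, -0.1762, 0.0814]
tool_rot: [-0.0, 0.994, 0.105, -0.005]
force: [-9.7, -2.5, 6.1]
finger_gap: 0.05
```

```bash
python3 - <<'E'
from h import *
o=get_obs();print(o["eef_pos"],o["tool_rot"],o["force"],o["torque"])
for n in("scene",): cv2.imwrite(f"pics/{n}2.png",grab_frame(n))
s=cv2.imread("pics/scene2.png")
cv2.imwrite("pics/d.png",cv2.resize(s[240:330,205:315],None,fx=7,fy=6.5,interpolation=cv2.INTER_CUBIC))
E
```

```text
[ 0.4897557  -0.17620346  0.0814004 ] [-2.32141094e-04  9.94470705e-01  1.04898597e-01 -4.92408895e-03] [-9.66027178 -2.46855803  6.08300742] [-0.5651889   2.21477925 -0.01042438]
```

View pics/d.png

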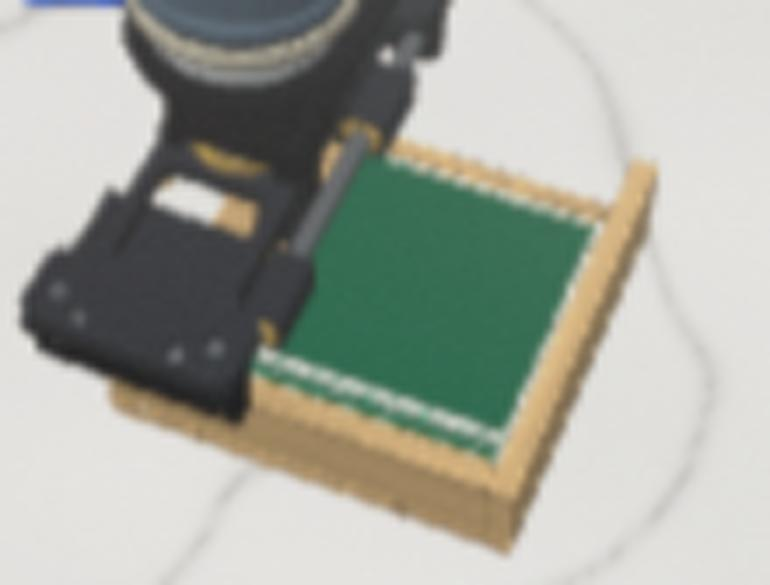

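Emit:
step_arm(steps=[{"tx": 0.05,"ty": 0.01,"tz": 0,"wx": 0,"wy": 0,"wz": 0},{"tx": 0.1,"ty": 0.02,"tz": 0,"wx": 0,"wy": 0,"wz": 0},{"tx": 0.15,"ty": 0.03,"tz": 0,"wx": 0,"wy": 0,"wz": 0},{"tx": 0.2,"ty": 0.04,"tz": 0,"wx": 0,"wy": 0,"wz": 0},{"tx": 0.2,"ty": 0.04,"tz": 0,"wx": 0,"wy": 0,"wz": 0}])

```text
time: 5.52
eef_pos: [0.4901, -0.1762, 0.0813]
tool_rot: [-0.0, 0.994, 0.105, -0.007]
force: [-13.4, -3.0, 8.8]
finger_gap: 0.0502
```

Emit:
step_arm(steps=[{"tx": 0,"ty": 0,"tz": 0,"wx": 0.1,"wy": -0.4,"wz": 0},{"tx": 0,"ty": 0,"tz": 0,"wx": 0.2,"wy": -0.8,"wz": 0},{"tx": 0,"ty": 0,"tz": 0,"wx": 0.25,"wy": -1.2,"wz": 0},{"tx": 0.05,"ty": 0.01,"tz": 0,"wx": 0.25,"wy": -1.2,"wz": 0},{"tx": 0.05,"ty": 0.01,"tz": 0,"wx": 0.25,"wy": -1.2,"wz": 0}])

```text
time: 5.93
eef_pos: [0.4891, -0.1764, 0.0809]
tool_rot: [-0.002, 0.995, 0.105, 0.002]
force: [-16.4, -4.6, 10.9]
finger_gap: 0.0499
```

Emit:
step_arm(steps=[{"tx": -1.0,"ty": -0.2,"tz": 0,"wx": -0.25,"wy": 1.2,"wz": 0},{"tx": -2.5,"ty": -0.5,"tz": 0,"wx": -0.25,"wy": 1.2,"wz": 0},{"tx": -2.8,"ty": -0.6,"tz": 2,"wx": -0.25,"wy": 1.2,"wz": 0},{"tx": -2.8,"ty": -0.6,"tz": 5,"wx": -0.25,"wy": 1.2,"wz": 0},{"tx": -2.8,"ty": -0.6,"tz": 8,"wx": -0.25,"wy": 1.2,"wz": 0}])

```text
time: 6.35
eef_pos: [0.4687, -0.1804, 0.1628]
tool_rot: [-0.0, 0.994, 0.106, 0.0]
force: [0.9, -0.6, 0.5]
finger_gap: 0.05
```

```bash
python3 - <<'E'
from h import *
o=get_obs();print(o["eef_pos"],o["tool_rot"],o["joint_positions"])
for n in("scene",): cv2.imwrite(f"pics/{n}3.png",grab_frame(n))
s=cv2.imread("pics/scene3.png")
cv2.imwrite("pics/d.png",cv2.resize(s[240:330,205:315],None,fx=7,fy=6.5,interpolation=cv2.INTER_CUBIC))
E
```

```text
[ 0.46873948 -0.18036488  0.16284952] [-3.22974276e-04  9.94388543e-01  1.05788623e-01  2.99056840e-04] [ 0.49296018  0.36678697 -0.25514594  2.0534497   0.13395739  0.73638089
 -1.20418398]
```

View pics/d.png

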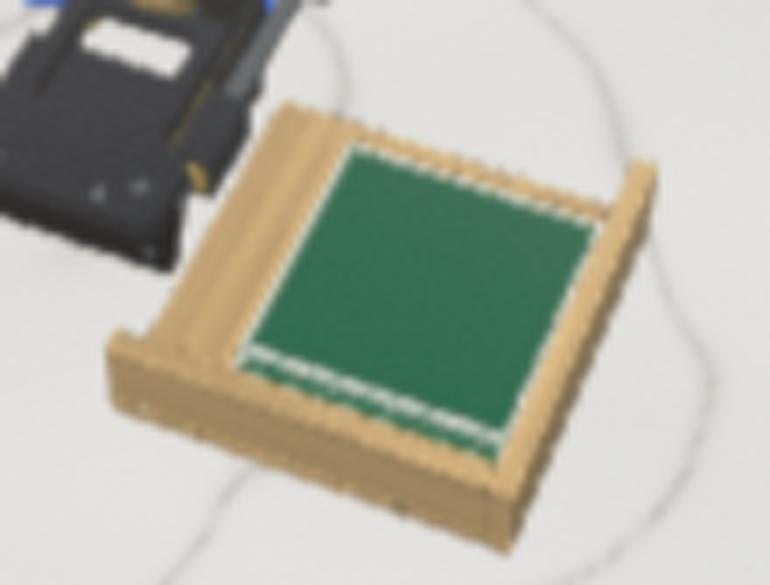

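Emit:
step_arm(steps=[{"tx": 1.2,"ty": 2.2,"tz": 0,"wx": 0,"wy": 0,"wz": 7},{"tx": 2.4,"ty": 4.4,"tz": 0,"wx": 0,"wy": 0,"wz": 14},{"tx": 3.6,"ty": 6.6,"tz": 0,"wx": 0,"wy": 0,"wz": 21},{"tx": 4.8,"ty": 8.8,"tz": 0,"wx": 0,"wy": 0,"wz": 28},{"tx": 6.0,"ty": 10.8,"tz": 0,"wx": 0,"wy": 0,"wz": 35}])

```text
time: 6.82
eef_pos: [0.5301, -0.0707, 0.1628]
tool_rot: [0.0, 0.915, 0.403, 0.002]
force: [-0.0, 0.6, -0.3]
finger_gap: 0.0502
```

Emit:
step_arm(steps=[{"tx": 0,"ty": 0,"tz": 0,"wx": 0,"wy": 0,"wz": 7},{"tx": 0,"ty": 0,"tz": 0,"wx": 0,"wy": 0,"wz": 14},{"tx": 0,"ty": 0,"tz": 0,"wx": 0,"wy": 0,"wz": 21},{"tx": 0,"ty": 0,"tz": 0,"wx": 0,"wy": 0,"wz": 28},{"tx": 0,"ty": 0,"tz": 0,"wx": 0,"wy": 0,"wz": 35}])

```text
time: 7.23
eef_pos: [0.5297, -0.072, 0.1626]
tool_rot: [0.001, 0.752, 0.659, 0.001]
force: [-0.4, 0.4, 0.1]
finger_gap: 0.0501
```

Emit:
step_arm(steps=[{"tx": 0,"ty": 0,"tz": 0,"wx": 0,"wy": 0,"wz": 7},{"tx": 0,"ty": 0,"tz": 0,"wx": 0,"wy": 0,"wz": 14},{"tx": 0,"ty": 0,"tz": -1,"wx": 0,"wy": 0,"wz": 20},{"tx": 0,"ty": 0,"tz": -3,"wx": 0,"wy": 0,"wz": 20},{"tx": 0,"ty": 0,"tz": -3,"wx": 0,"wy": 0,"wz": 20}])

```text
time: 7.65
eef_pos: [0.5276, -0.0725, 0.1299]
tool_rot: [-0.002, 0.629, 0.778, -0.0]
force: [-1.0, -0.7, -0.1]
finger_gap: 0.0505
```

Emit:
step_arm(steps=[{"tx": 0,"ty": 0,"tz": -2,"wx": 0,"wy": 0,"wz": 0},{"tx": 0,"ty": 0,"tz": -4,"wx": 0,"wy": 0,"wz": 0},{"tx": 0,"ty": 0,"tz": -5.1,"wx": 0,"wy": 0,"wz": 0},{"tx": 0,"ty": 0,"tz": -5.1,"wx": 0,"wy": 0,"wz": 0},{"tx": 0.1,"ty": -0.5,"tz": -5.1,"wx": 0,"wy": 0,"wz": 0}])

```text
time: 8.07
eef_pos: [0.5297, -0.0763, 0.0816]
tool_rot: [-0.0, 0.628, 0.779, 0.001]
force: [-0.1, 0.4, -0.5]
finger_gap: 0.05
```

Emit:
step_arm(steps=[{"tx": 0.06,"ty": -0.3,"tz": 0,"wx": 0,"wy": 0,"wz": 0},{"tx": 0.13,"ty": -0.6,"tz": 0,"wx": 0,"wy": 0,"wz": 0},{"tx": 0.19,"ty": -0.9,"tz": 0,"wx": 0,"wy": 0,"wz": 0},{"tx": 0.26,"ty": -1.2,"tz": 0,"wx": 0,"wy": 0,"wz": 0},{"tx": 0.3,"ty": -1.4,"tz": 0,"wx": 0,"wy": 0,"wz": 0}])

```text
time: 8.48
eef_pos: [0.5328, -0.0922, 0.0818]
tool_rot: [0.0, 0.629, 0.778, 0.0]
force: [0.1, 0.0, 0.8]
finger_gap: 0.0504
```

Emit:
step_arm(steps=[{"tx": 0.05,"ty": -0.25,"tz": 0,"wx": 0,"wy": 0,"wz": 0},{"tx": 0.11,"ty": -0.5,"tz": 0,"wx": 0,"wy": 0,"wz": 0},{"tx": 0.16,"ty": -0.75,"tz": 0,"wx": 0,"wy": 0,"wz": 0},{"tx": 0.22,"ty": -1.0,"tz": 0,"wx": 0,"wy": 0,"wz": 0},{"tx": 0.24,"ty": -1.1,"tz": 0,"wx": 0,"wy": 0,"wz": 0}])

```text
time: 8.9
eef_pos: [0.5346, -0.1008, 0.0814]
tool_rot: [-0.001, 0.628, 0.778, 0.001]
force: [-2.1, 7.7, 2.9]
finger_gap: 0.0501
```

Emit:
step_arm(steps=[{"tx": 0.03,"ty": -0.12,"tz": 0,"wx": -0.3,"wy": -0.1,"wz": 0},{"tx": 0.05,"ty": -0.24,"tz": 0,"wx": -0.6,"wy": -0.1,"wz": 0},{"tx": 0.08,"ty": -0.35,"tz": 0,"wx": -0.8,"wy": -0.2,"wz": 0},{"tx": 0.1,"ty": -0.45,"tz": 0,"wx": -0.8,"wy": -0.2,"wz": 0},{"tx": 0.1,"ty": -0.45,"tz": 0,"wx": -0.8,"wy": -0.2,"wz": 0}])

```text
time: 9.32
eef_pos: [0.5348, -0.1022, 0.0813]
tool_rot: [0.003, 0.627, 0.779, -0.003]
force: [-3.8, 12.1, 5.0]
finger_gap: 0.0502
```

Emit:
step_arm(steps=[{"tx": 0.03,"ty": -0.12,"tz": 0,"wx": 0,"wy": 0,"wz": 0},{"tx": 0.05,"ty": -0.24,"tz": 0,"wx": 0,"wy": 0,"wz": 0},{"tx": 0.06,"ty": -0.3,"tz": 0,"wx": 0,"wy": 0,"wz": 0},{"tx": 0.06,"ty": -0.3,"tz": 0,"wx": 0,"wy": 0,"wz": 0},{"tx": 0.06,"ty": -0.3,"tz": 0,"wx": 0,"wy": 0,"wz": 0}])

```text
time: 9.73
eef_pos: [0.5348, -0.1026, 0.0812]
tool_rot: [0.002, 0.627, 0.779, -0.002]
force: [-6.4, 16.8, 7.4]
finger_gap: 0.0499
```

```bash
python3 - <<'E'
from h import *
o=get_obs();print(o["eef_pos"],o["tool_rot"],o["force"])
for n in("scene",): cv2.imwrite(f"pics/{n}4.png",grab_frame(n))
s=cv2.imread("pics/scene4.png")
cv2.imwrite("pics/d.png",cv2.resize(s[240:330,205:315],None,fx=7,fy=6.5,interpolation=cv2.INTER_CUBIC))
E
```

```text
[ 0.53483851 -0.1025934   0.0812483 ] [ 0.00160895  0.62688659  0.77910708 -0.00166739] [-6.40814021 16.8411151   7.36926235]
```

View pics/d.png

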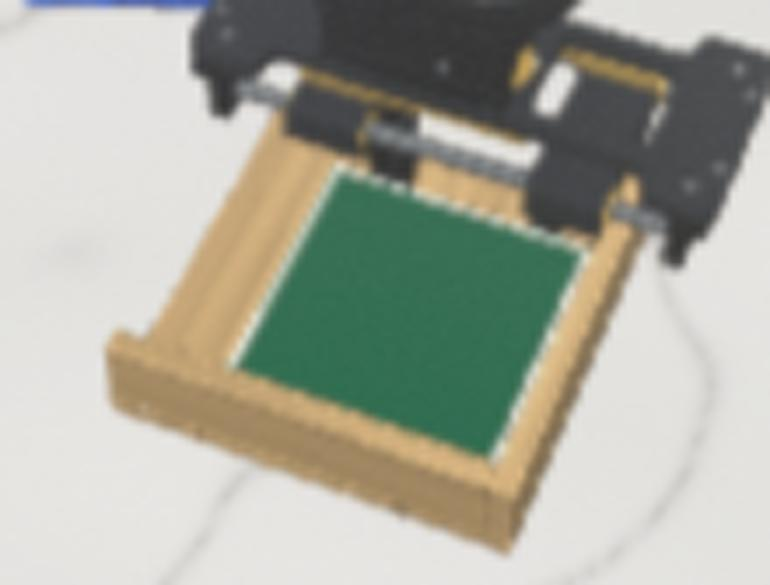

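Emit:
step_arm(steps=[{"tx": -0.1,"ty": 0.6,"tz": 0,"wx": 0.8,"wy": 0.2,"wz": 0},{"tx": -0.5,"ty": 2.4,"tz": 0,"wx": 0.8,"wy": 0.2,"wz": 0},{"tx": -0.6,"ty": 3.0,"tz": 2,"wx": 0.8,"wy": 0.2,"wz": 0},{"tx": -0.6,"ty": 3.0,"tz": 5,"wx": 0.8,"wy": 0.2,"wz": 0},{"tx": -0.6,"ty": 3.0,"tz": 8,"wx": 0.8,"wy": 0.2,"wz": 0}])

```text
time: 10.2
eef_pos: [0.5298, -0.0805, 0.1614]
tool_rot: [-0.001, 0.628, 0.778, -0.001]
force: [0.5, -0.0, -0.6]
finger_gap: 0.0502
```

Emit:
step_arm(steps=[{"tx": 0,"ty": 2,"tz": 1,"wx": 0,"wy": 0,"wz": -7},{"tx": -1,"ty": 5,"tz": 2,"wx": 0,"wy": 0,"wz": -14},{"tx": -2,"ty": 7,"tz": 3,"wx": 0,"wy": 0,"wz": -21},{"tx": -3,"ty": 8,"tz": 4,"wx": 0,"wy": 0,"wz": -28},{"tx": -3,"ty": 8,"tz": 4,"wx": 0,"wy": 0,"wz": -35}])

```text
time: 10.62
eef_pos: [0.4998, 0.0021, 0.2032]
tool_rot: [0.001, 0.834, 0.552, 0.001]
force: [0.3, -0.5, -0.0]
finger_gap: 0.0498
```

```bash
python3 - <<'E'
from h import *
o=get_obs();print(o["eef_pos"],o["tool_rot"],o["force"])
for n in("scene","top"): cv2.imwrite(f"pics/{n}5.png",grab_frame(n))
s=cv2.imread("pics/scene5.png");t=cv2.imread("pics/top5.png")
cv2.imwrite("pics/d.png",cv2.resize(s[240:330,205:315],None,fx=7,fy=6.5,interpolation=cv2.INTER_CUBIC))
cv2.imwrite("pics/e.png",cv2.resize(t[135:210,250:330],None,fx=7,fy=7,interpolation=cv2.INTER_CUBIC))
E
```

```text
[0.49978626 0.00212178 0.20318507] [0.00093605 0.83368124 0.55224443 0.00089829] [ 0.27516873 -0.45082612 -0.04271638]
```

View pics/d.png

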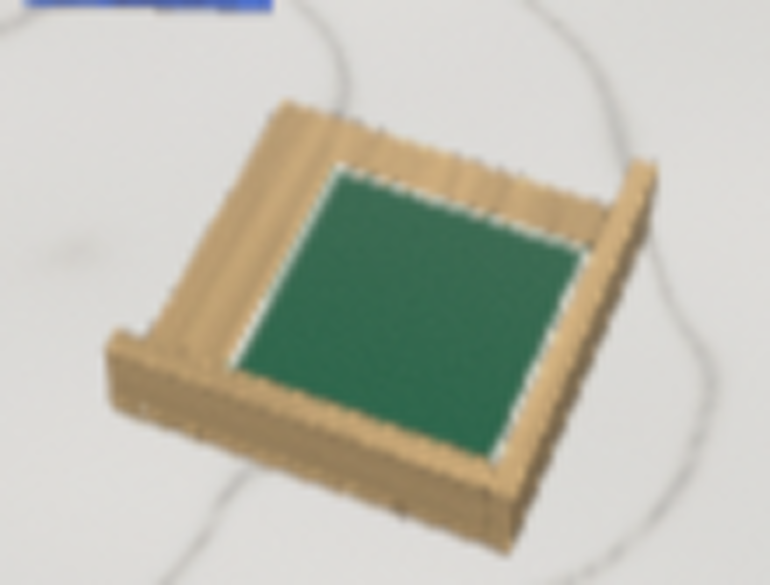

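View pics/e.png

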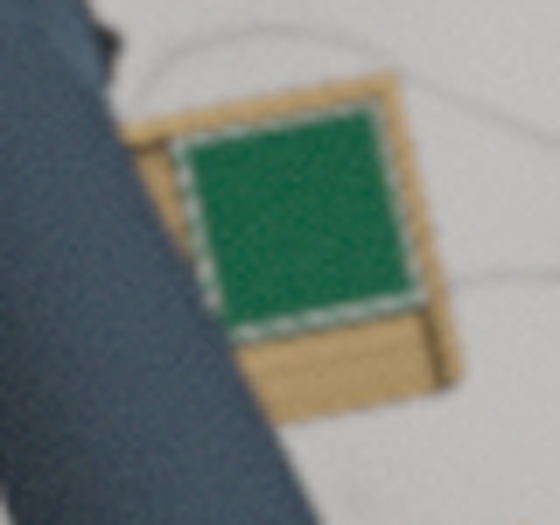

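```bash
cat > ov.py <<'E'
from h import *
import sys
k=sys.argv[1];p=[.5305,-.1509,.2128]
out=[]
for n,roi in {"scene":(225,250,300,325),"top":(260,140,325,205)}.items():
    im=cv2.imread(f"pics/{n}{k}.png");x0,y0,x1,y1=roi;f=400/(x1-x0)
    c=cv2.resize(im[y0:y1,x0:x1],(400,400),interpolation=cv2.INTER_CUBIC)
    for z,col in((.038,(0,0,255)),(.008,(255,0,255))):
        b=np.array([[-.035,-.065,z],[.065,-.065,z],[.065,.035,z],[-.035,.035,z]])
        u=proj(n,b@Rz(p[2]).T+[p[0],p[1],0]);u=((u-[x0-.5,y0-.5])*f).astype(np.int32)
        cv2.polylines(c,[u],True,col,1)
    out.append(c)
cv2.imwrite("pics/ov.png",np.hstack(out))
E
python3 ov.py 5
```

View pics/ov.png

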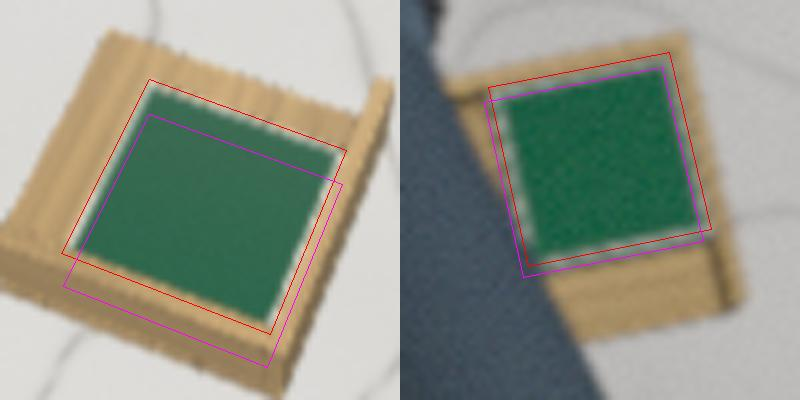

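Emit:
step_arm(steps=[{"tx": -0.8,"ty": -3.6,"tz": 0,"wx": 0,"wy": 0,"wz": -7},{"tx": -1.6,"ty": -7.2,"tz": 0,"wx": 0,"wy": 0,"wz": -14},{"tx": -2.4,"ty": -10.8,"tz": 0,"wx": 0,"wy": 0,"wz": -21},{"tx": -3.2,"ty": -14.4,"tz": 0,"wx": 0,"wy": 0,"wz": -28},{"tx": -3.9,"ty": -18.2,"tz": 0,"wx": 0,"wy": 0,"wz": -35}])

```text
time: 11.13
eef_pos: [0.4604, -0.1848, 0.2009]
tool_rot: [0.0, 0.961, 0.275, -0.0]
force: [0.3, -0.7, 0.3]
finger_gap: 0.0499
```

Emit:
step_arm(steps=[{"tx": 0,"ty": 0,"tz": -1,"wx": 0,"wy": 0,"wz": -7},{"tx": 0,"ty": 0,"tz": -2,"wx": 0,"wy": 0,"wz": -14},{"tx": 0,"ty": 0,"tz": -4,"wx": 0,"wy": 0,"wz": -20},{"tx": 0,"ty": 0,"tz": -7,"wx": 0,"wy": 0,"wz": -20},{"tx": 0,"ty": 0,"tz": -9,"wx": 0,"wy": 0,"wz": -20}])

```text
time: 11.55
eef_pos: [0.4606, -0.1835, 0.1092]
tool_rot: [0.0, 0.994, 0.107, -0.001]
force: [-0.6, 0.3, -0.2]
finger_gap: 0.0499
```

Emit:
step_arm(steps=[{"tx": 0,"ty": 0,"tz": -1.5,"wx": 0,"wy": 0,"wz": 0},{"tx": 0,"ty": 0,"tz": -2.9,"wx": 0.1,"wy": -0.5,"wz": 0},{"tx": 0,"ty": 0,"tz": -2.9,"wx": 0.2,"wy": -1,"wz": 0},{"tx": 0.6,"ty": 0.13,"tz": -2.9,"wx": 0.2,"wy": -1,"wz": 0},{"tx": 1.3,"ty": 0.28,"tz": -2.9,"wx": 0.2,"wy": -1,"wz": 0}])

```text
time: 11.97
eef_pos: [0.4748, -0.1802, 0.0826]
tool_rot: [-0.001, 0.994, 0.106, 0.009]
force: [0.1, 0.2, 0.5]
finger_gap: 0.05
```

Emit:
step_arm(steps=[{"tx": 0.4,"ty": 0.08,"tz": 0,"wx": 0,"wy": 0,"wz": 0},{"tx": 0.8,"ty": 0.17,"tz": 0,"wx": 0,"wy": 0,"wz": 0},{"tx": 1.2,"ty": 0.26,"tz": 0,"wx": 0,"wy": 0,"wz": 0},{"tx": 1.5,"ty": 0.32,"tz": 0,"wx": 0,"wy": 0,"wz": 0},{"tx": 1.6,"ty": 0.34,"tz": 0,"wx": 0,"wy": 0,"wz": 0}])

```text
time: 12.38
eef_pos: [0.4886, -0.1763, 0.0822]
tool_rot: [-0.001, 0.994, 0.106, 0.006]
force: [-5.9, -1.3, 3.5]
finger_gap: 0.0502
```

Emit:
step_arm(steps=[{"tx": 0.15,"ty": 0.03,"tz": 0,"wx": 0,"wy": 0,"wz": 0},{"tx": 0.3,"ty": 0.06,"tz": 0,"wx": 0,"wy": 0,"wz": 0},{"tx": 0.4,"ty": 0.09,"tz": 0,"wx": 0,"wy": 0,"wz": 0},{"tx": 0.4,"ty": 0.09,"tz": 0,"wx": 0,"wy": 0,"wz": 0},{"tx": 0.4,"ty": 0.09,"tz": 0,"wx": 0,"wy": 0,"wz": 0}])

```text
time: 12.8
eef_pos: [0.4891, -0.1762, 0.0815]
tool_rot: [-0.001, 0.994, 0.105, 0.003]
force: [-11.1, -1.9, 7.3]
finger_gap: 0.0499
```

Emit:
step_arm(steps=[{"tx": -1.0,"ty": -0.2,"tz": 0,"wx": -0.2,"wy": 1,"wz": 0},{"tx": -2.5,"ty": -0.5,"tz": 0,"wx": -0.2,"wy": 1,"wz": 0},{"tx": -2.8,"ty": -0.6,"tz": 3,"wx": -0.2,"wy": 1,"wz": 0},{"tx": -2.8,"ty": -0.6,"tz": 6,"wx": -0.2,"wy": 1,"wz": 0},{"tx": -2.8,"ty": -0.6,"tz": 8,"wx": -0.2,"wy": 1,"wz": 0}])

```text
time: 13.22
eef_pos: [0.4671, -0.1811, 0.1645]
tool_rot: [0.001, 0.994, 0.106, 0.001]
force: [0.0, -0.9, 0.2]
finger_gap: 0.0501
```

Emit:
step_arm(steps=[{"tx": 1.2,"ty": 2.2,"tz": 0,"wx": 0,"wy": 0,"wz": 7},{"tx": 2.4,"ty": 4.4,"tz": 0,"wx": 0,"wy": 0,"wz": 14},{"tx": 3.6,"ty": 6.6,"tz": 0,"wx": 0,"wy": 0,"wz": 21},{"tx": 4.8,"ty": 8.8,"tz": 0,"wx": 0,"wy": 0,"wz": 28},{"tx": 6.0,"ty": 10.6,"tz": 0,"wx": 0,"wy": 0,"wz": 35}])

```text
time: 13.63
eef_pos: [0.5273, -0.073, 0.1629]
tool_rot: [0.0, 0.915, 0.403, 0.001]
force: [0.3, -0.3, -0.7]
finger_gap: 0.0497
```

Emit:
step_arm(steps=[{"tx": 0,"ty": 0,"tz": 0,"wx": 0,"wy": 0,"wz": 7},{"tx": 0,"ty": 0,"tz": 0,"wx": 0,"wy": 0,"wz": 14},{"tx": 0,"ty": 0,"tz": 0,"wx": 0,"wy": 0,"wz": 21},{"tx": 0,"ty": 0,"tz": 0,"wx": 0,"wy": 0,"wz": 28},{"tx": 0,"ty": 0,"tz": 0,"wx": 0,"wy": 0,"wz": 35}])

```text
time: 14.05
eef_pos: [0.5268, -0.0748, 0.1626]
tool_rot: [0.0, 0.752, 0.659, 0.0]
force: [0.3, 0.1, -0.3]
finger_gap: 0.0498
```

Emit:
step_arm(steps=[{"tx": 0,"ty": 0,"tz": 0,"wx": 0,"wy": 0,"wz": 7},{"tx": 0,"ty": 0,"tz": 0,"wx": 0,"wy": 0,"wz": 14},{"tx": 0,"ty": 0,"tz": -1,"wx": 0,"wy": 0,"wz": 20},{"tx": 0,"ty": 0,"tz": -4,"wx": 0,"wy": 0,"wz": 20},{"tx": 0,"ty": 0,"tz": -6,"wx": 0,"wy": 0,"wz": 20}])

```text
time: 14.47
eef_pos: [0.5267, -0.0753, 0.1016]
tool_rot: [0.0, 0.628, 0.778, 0.0]
force: [-0.6, -0.3, 0.3]
finger_gap: 0.05
```

Emit:
step_arm(steps=[{"tx": 0,"ty": 0,"tz": -1.5,"wx": 0,"wy": 0,"wz": 0},{"tx": 0,"ty": 0,"tz": -2.0,"wx": -0.4,"wy": -0.1,"wz": 0},{"tx": 0.1,"ty": -0.3,"tz": -2.0,"wx": -0.8,"wy": -0.2,"wz": 0},{"tx": 0.2,"ty": -0.8,"tz": -2.0,"wx": -0.8,"wy": -0.2,"wz": 0},{"tx": 0.35,"ty": -1.4,"tz": -2.0,"wx": -0.8,"wy": -0.2,"wz": 0}])

```text
time: 14.88
eef_pos: [0.5309, -0.089, 0.0835]
tool_rot: [0.007, 0.628, 0.778, -0.004]
force: [0.1, 0.2, 0.3]
finger_gap: 0.0497
```

Emit:
step_arm(steps=[{"tx": 0.1,"ty": -0.4,"tz": 0,"wx": 0,"wy": 0,"wz": 0},{"tx": 0.18,"ty": -0.8,"tz": 0,"wx": 0,"wy": 0,"wz": 0},{"tx": 0.25,"ty": -1.1,"tz": 0,"wx": 0,"wy": 0,"wz": 0},{"tx": 0.3,"ty": -1.4,"tz": 0,"wx": 0,"wy": 0,"wz": 0},{"tx": 0.3,"ty": -1.4,"tz": 0,"wx": 0,"wy": 0,"wz": 0}])

```text
time: 15.3
eef_pos: [0.5331, -0.1022, 0.0826]
tool_rot: [0.005, 0.628, 0.778, -0.003]
force: [-1.6, 2.3, 1.3]
finger_gap: 0.05
```

Emit:
step_arm(steps=[{"tx": 0.03,"ty": -0.15,"tz": 0,"wx": 0,"wy": 0,"wz": 0},{"tx": 0.06,"ty": -0.3,"tz": 0,"wx": 0,"wy": 0,"wz": 0},{"tx": 0.09,"ty": -0.45,"tz": 0,"wx": 0,"wy": 0,"wz": 0},{"tx": 0.09,"ty": -0.45,"tz": 0,"wx": 0,"wy": 0,"wz": 0},{"tx": 0.09,"ty": -0.45,"tz": 0,"wx": 0,"wy": 0,"wz": 0}])

```text
time: 15.72
eef_pos: [0.5331, -0.1027, 0.0826]
tool_rot: [0.003, 0.627, 0.779, -0.002]
force: [-2.3, 10.2, 5.5]
finger_gap: 0.05
```

Emit:
step_arm(steps=[{"tx": -0.1,"ty": 0.6,"tz": 0,"wx": 0.8,"wy": 0.2,"wz": 0},{"tx": -0.5,"ty": 2.4,"tz": 0,"wx": 0.8,"wy": 0.2,"wz": 0},{"tx": -0.6,"ty": 3.0,"tz": 3,"wx": 0.8,"wy": 0.2,"wz": 0},{"tx": -0.6,"ty": 3.0,"tz": 7,"wx": 0.8,"wy": 0.2,"wz": 0},{"tx": -0.6,"ty": 3.0,"tz": 11,"wx": 0.8,"wy": 0.2,"wz": 0}])

```text
time: 16.13
eef_pos: [0.527, -0.0775, 0.1927]
tool_rot: [-0.001, 0.628, 0.778, -0.001]
force: [-0.4, -0.5, -0.2]
finger_gap: 0.0502
```

Emit:
step_arm(steps=[{"tx": 0,"ty": 1,"tz": 4,"wx": 0,"wy": 0,"wz": 0},{"tx": 0,"ty": 2,"tz": 8,"wx": 0,"wy": 0,"wz": 0},{"tx": 0,"ty": 3,"tz": 12,"wx": 0,"wy": 0,"wz": 0},{"tx": 0,"ty": 4,"tz": 15,"wx": 0,"wy": 0,"wz": 0},{"tx": 0,"ty": 4,"tz": 15,"wx": 0,"wy": 0,"wz": 0}])

```text
time: 16.55
eef_pos: [0.5305, -0.035, 0.3494]
tool_rot: [0.005, 0.627, 0.779, 0.004]
force: [0.7, 0.7, 0.1]
finger_gap: 0.0501
```

```bash
python3 - <<'E'
from h import *
o=get_obs();print(o["eef_pos"],o["tool_rot"],o["force"],o["joint_positions"])
for n in("scene","top"): cv2.imwrite(f"pics/{n}6.png",grab_frame(n))
E
python3 ov.py 6; python3 - <<'E'
import cv2
s=cv2.imread("pics/scene0.png");t=cv2.imread("pics/top0.png")
cv2.imwrite("pics/f.png",cv2.resize(s[75:185,250:400],None,fx=5.3,fy=5.3,interpolation=cv2.INTER_CUBIC))
cv2.imwrite("pics/g.png",cv2.resize(t[95:210,90:160],None,fx=5.2,fy=5.2,interpolation=cv2.INTER_CUBIC))
E
```

```text
[ 0.53054571 -0.0349658   0.349374  ] [0.0054126  0.62744144 0.77863667 0.00358732] [0.7295645  0.69243817 0.07454021] [ 6.49406442e-01  2.70587488e-01 -8.01411207e-01  1.77058972e+00
  2.12727317e-01  1.17563000e+00  2.97795970e-04]
```

View pics/ov.png

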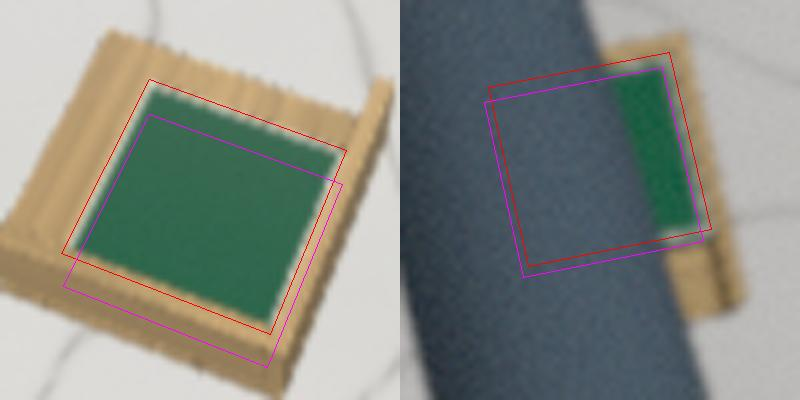

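View pics/f.png

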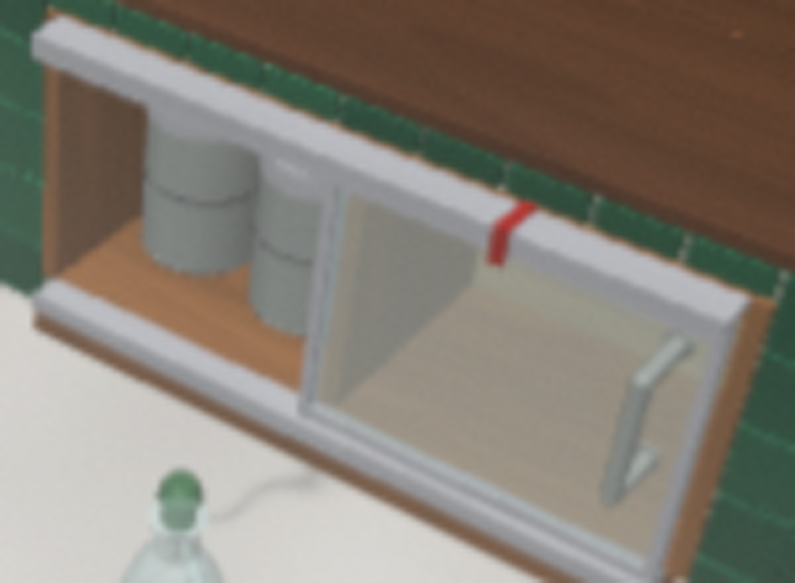

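View pics/g.png

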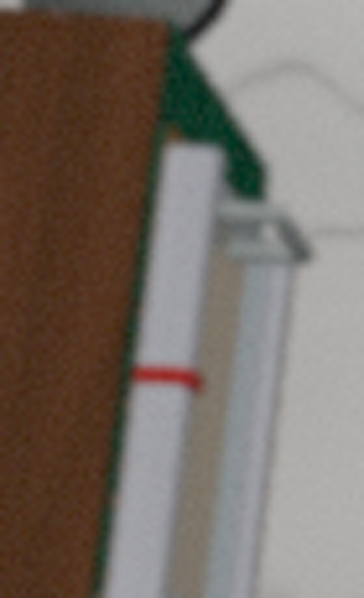

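```bash
cat > cab.py <<'E'
from h import *
def F(n,p):
    return np.array([250+p[0]/5.3-.4,75+p[1]/5.3-.4]) if n=="scene" else np.array([90+p[0]/5.2-.4,95+p[1]/5.2-.4])
def W(q,P): return np.array(P)@Rz(q[2]).T+[q[0],q[1],0]
# cabinet: x axis world yaw ~ +90
pts=[("scene",(637,384),(-.045,-.08,.189)),("scene",(613,495),(-.045,-.08,.118)),
     ("top",(288,216),(-.045,-.08,.189)),("top",(303,250),(-.045,-.08,.121))]
lines=[("scene",(37,42),(-.016,.23,.228),(-.016,.3,.228)),("scene",(722,322),(-.016,-.14,.228),(-.016,-.2,.228)),
  ("scene",(380,184),(-.016,.05,.228),(-.016,.08,.228))]
def res(q,det=False):
    r=[]
    for n,u,P in pts: r+=list(proj(n,W(q,P))[0]-F(n,u))
    for n,u,A,B in lines:
        a,b=proj(n,W(q,[A,B]));d=(b-a)/np.linalg.norm(b-a);e=F(n,u)-a;r.append(e[0]*d[1]-e[1]*d[0])
    m=q[3]
    for n,u,P in [("scene",(504,230),(-.018,m,.2305)),("scene",(496,260),(-.0185,m,.209)),("top",(168,376),(-.003,m,.2305))]:
        a,b=proj(n,W(q,[P,(P[0],P[1]+.01,P[2])]));d=(b-a)/np.linalg.norm(b-a);r.append((F(n,u)-a)@d)
    return np.array(r)
s=least_squares(res,[.49,.33,np.pi/2,0.0],loss="soft_l1")
q=s.x;print(q,np.degrees(q[2]),"\n",np.round(res(q),2))
print("handle home",W(q,(-.045,-.08,.18)),"handle at mark",W(q,(-.045,q[3],.18)),"travel",q[3]+.08,"mark",W(q,(0,q[3],.228)))
print("slide dir",Rz(q[2])@[0,1,0])
np.save("cab.npy",q)
c=cv2.resize(cv2.imread("pics/scene0.png")[75:185,250:400],None,fx=5.3,fy=5.3,interpolation=cv2.INTER_CUBIC)
d=cv2.resize(cv2.imread("pics/top0.png")[95:210,90:160],None,fx=5.2,fy=5.2,interpolation=cv2.INTER_CUBIC)
L=[((-.045,-.08,.115),(-.045,-.08,.195)),((-.045,-.08,.189),(0,-.08,.189)),((-.045,-.08,.121),(0,-.08,.121)),((-.016,-.167,.228),(-.016,.417,.228)),((-.018,q[3],.2305),(-.018,q[3],.207)),((-.018,q[3],.2305),(.01,q[3],.2305)),((.012,-.167,.262),(.012,.417,.262)),((.012,-.167,.262),(.012,-.167,0))]
for n,im,o,f in(("scene",c,(250,75),5.3),("top",d,(90,95),5.2)):
    for A,B in L:
        u=((proj(n,W(q,[A,B]))-o+.4)*f).astype(int);cv2.line(im,tuple(map(int,u[0])),tuple(map(int,u[1])),(0,255,255),1)
    cv2.imwrite(f"pics/cab_{n}.png",im)
E
python3 cab.py
```

```text
[0.51642493 0.34345414 1.516352   0.0251853 ] 86.8805698209131 
 [ 0.43  1.59 -0.31 -0.33 -1.41  0.06  0.42  0.26 -0.04  0.14  0.17 -0.5
 -0.1   0.62]
handle home [0.59385761 0.29416742 0.18      ] handle at mark [0.48882816 0.29989133 0.18      ] travel 0.10518529839995706 mark [0.49127695 0.34482465 0.228     ]
slide dir [-0.99851827  0.05441743  0.        ]
```

View pics/cab_scene.png

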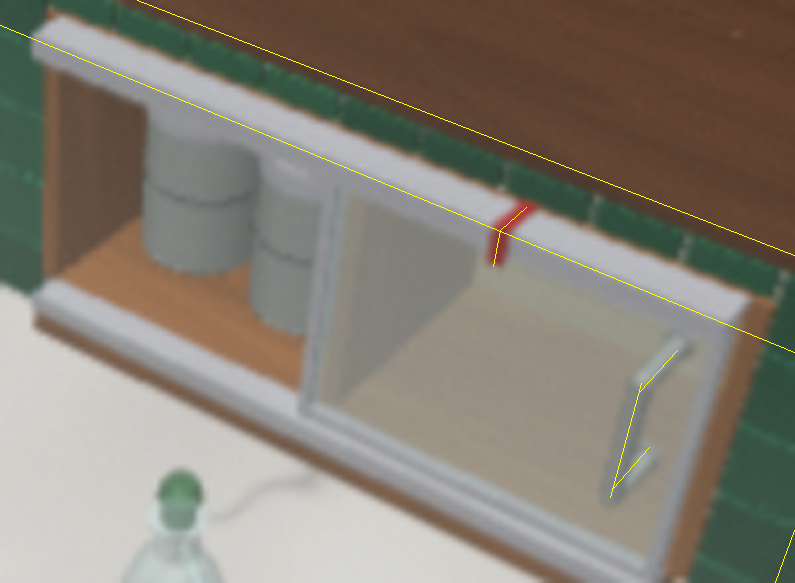

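View pics/cab_top.png

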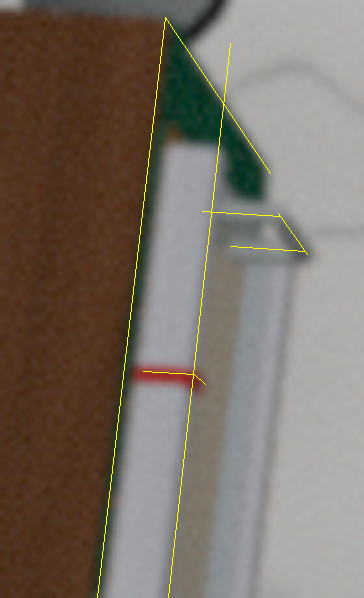

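Emit:
step_arm(steps=[{"tx": 0.5,"ty": 4,"tz": 0,"wx": 0,"wy": 0,"wz": -5},{"tx": 1,"ty": 8,"tz": 0,"wx": 0,"wy": 0,"wz": -10},{"tx": 2,"ty": 12,"tz": 0,"wx": 0,"wy": 0,"wz": -15.4},{"tx": 3,"ty": 16,"tz": 0,"wx": 0,"wy": 0,"wz": -15.4},{"tx": 4,"ty": 19,"tz": 0,"wx": 0,"wy": 0,"wz": -15.4}], jaw=-0.5)

```text
time: 17.07
eef_pos: [0.5672, 0.1546, 0.3402]
tool_rot: [-0.001, 0.726, 0.687, -0.001]
force: [-0.1, -0.6, 0.2]
finger_gap: 0.0646
```

Emit:
step_arm(steps=[{"tx": 0.5,"ty": 3,"tz": 0,"wx": 5,"wy": -0.27,"wz": 0},{"tx": 1,"ty": 6,"tz": 0,"wx": 10,"wy": -0.54,"wz": 0},{"tx": 2,"ty": 9,"tz": 0,"wx": 15,"wy": -0.81,"wz": 0},{"tx": 2.4,"ty": 11.5,"tz": 0,"wx": 20,"wy": -1.09,"wz": 0},{"tx": 2.4,"ty": 11.5,"tz": 0,"wx": 20,"wy": -1.09,"wz": 0}])

```text
time: 17.48
eef_pos: [0.5914, 0.2684, 0.3389]
tool_rot: [-0.123, 0.716, 0.676, 0.125]
force: [0.1, -1.0, 0.1]
finger_gap: 0.065
```

Emit:
step_arm(steps=[{"tx": 0,"ty": 0,"tz": 0,"wx": 0,"wy": 0,"wz": 0},{"tx": 0,"ty": 0,"tz": 0,"wx": 0,"wy": 0,"wz": 0},{"tx": 0,"ty": 0,"tz": 0,"wx": 0,"wy": 0,"wz": 0},{"tx": 0,"ty": 0,"tz": 0,"wx": 0,"wy": 0,"wz": 0},{"tx": 0,"ty": 0,"tz": 0,"wx": 0,"wy": 0,"wz": 0}])

```text
time: 17.9
eef_pos: [0.5919, 0.2669, 0.3424]
tool_rot: [-0.119, 0.716, 0.676, 0.126]
force: [0.2, 0.0, 0.3]
finger_gap: 0.0655
```

```bash
cat > tool.py <<'E'
from h import *
from scipy.spatial.transform import Rotation as R
q=np.load("cab.npy")
def tool():
    o=get_obs();t=o["tool_rot"];M=R.from_quat([t[1],t[2],t[3],t[0]]).as_matrix()
    g=o["eef_pos"]+.051*M[:,2];C=Rz(q[2]).T@(g-[q[0],q[1],0])
    print("t",o["time"],"tcp",o["eef_pos"].round(4),"y",M[:,1].round(3),"z",M[:,2].round(3),"grasp",g.round(4),"cab",C.round(4),"F",o["force"].round(1),o["finger_gap"],o["joint_positions"].round(2))
E
python3 -c "
from tool import *
tool()
for n in('scene','top'): cv2.imwrite(f'pics/{n}7.png',grab_frame(n))"
```

```text
t 17.9 tcp [0.5919 0.2669 0.3424] y [ 0.998 -0.057 -0.   ] z [ 0.019  0.341 -0.94 ] grasp [0.5929 0.2843 0.2945] cab [-0.055  -0.0795  0.2945] F [0.2 0.  0.3] 0.06545255176552053 [ 0.26  0.48 -0.89  1.6   0.1   1.02 -0.64]
```

View pics/scene7.png

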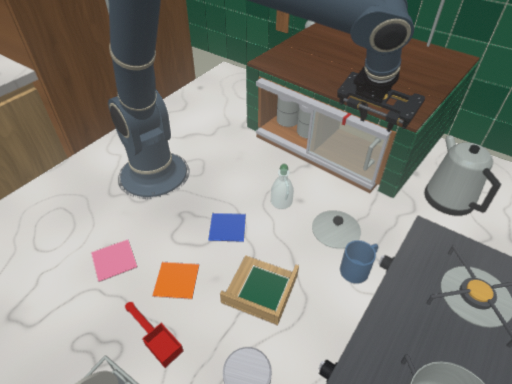

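Emit:
step_arm(steps=[{"tx": 0,"ty": 0.5,"tz": -2,"wx": 0,"wy": 0,"wz": 0},{"tx": 0,"ty": 0.9,"tz": -4,"wx": 0,"wy": 0,"wz": 0},{"tx": 0,"ty": 0.9,"tz": -6,"wx": 0,"wy": 0,"wz": 0},{"tx": 0,"ty": 0.9,"tz": -8,"wx": 0,"wy": 0,"wz": 0},{"tx": 0,"ty": 0.9,"tz": -8.5,"wx": 0,"wy": 0,"wz": 0}])

```text
time: 18.42
eef_pos: [0.5906, 0.2753, 0.2539]
tool_rot: [-0.12, 0.716, 0.676, 0.123]
force: [-0.7, -1.1, 0.4]
finger_gap: 0.0653
```

Emit:
step_arm(steps=[{"tx": 0,"ty": 0,"tz": -1,"wx": 0,"wy": 0,"wz": 0},{"tx": 0,"ty": 0,"tz": -2,"wx": 0,"wy": 0,"wz": 0},{"tx": 0,"ty": 0,"tz": -3,"wx": 0,"wy": 0,"wz": 0},{"tx": 0,"ty": 0,"tz": -3.1,"wx": 0,"wy": 0,"wz": 0},{"tx": 0,"ty": 0,"tz": -3.1,"wx": 0,"wy": 0,"wz": 0}])

```text
time: 18.83
eef_pos: [0.5917, 0.2764, 0.2258]
tool_rot: [-0.12, 0.716, 0.676, 0.126]
force: [-0.0, -0.1, -0.3]
finger_gap: 0.0651
```

```bash
python3 -c "
from tool import *
tool()
s=grab_frame('scene');t=grab_frame('top')
cv2.imwrite('pics/i.png',np.hstack([cv2.resize(s[60:190,300:430],(520,520),interpolation=cv2.INTER_CUBIC),cv2.resize(t[100:230,90:155],(260,520))]))"
```

```text
t 18.8333 tcp [0.5917 0.2764 0.2258] y [ 0.998 -0.057 -0.001] z [ 0.018  0.342 -0.94 ] grasp [0.5927 0.2938 0.1779] cab [-0.0454 -0.0788  0.1779] F [-0.  -0.1 -0.3] 0.06508042465486871 [ 0.19  0.59 -0.83  1.72  0.18  0.8  -0.67]
```

View pics/i.png

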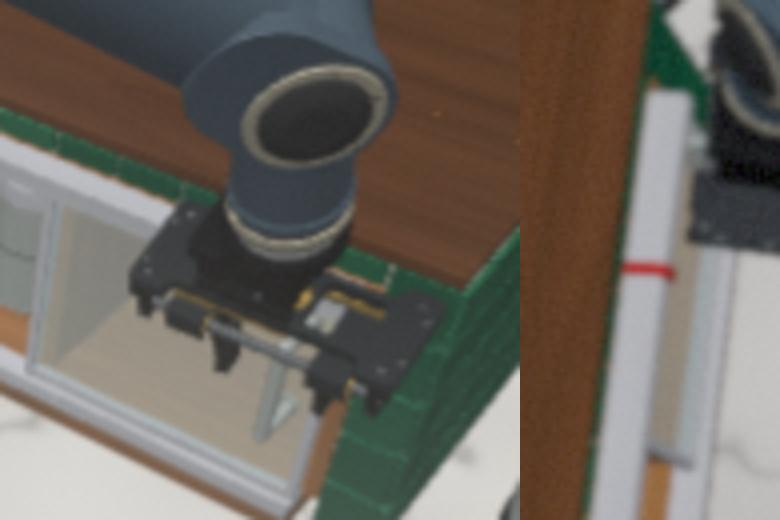

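Bar is between the fingers. Close.

Emit:
step_arm(steps=[{"tx": 0,"ty": 0,"tz": 0,"wx": 0,"wy": 0,"wz": 0},{"tx": 0,"ty": 0,"tz": 0,"wx": 0,"wy": 0,"wz": 0},{"tx": 0,"ty": 0,"tz": 0,"wx": 0,"wy": 0,"wz": 0},{"tx": 0,"ty": 0,"tz": 0,"wx": 0,"wy": 0,"wz": 0},{"tx": 0,"ty": 0,"tz": 0,"wx": 0,"wy": 0,"wz": 0}], jaw=1)

```text
time: 19.35
eef_pos: [0.5919, 0.2765, 0.2265]
tool_rot: [-0.12, 0.716, 0.676, 0.126]
force: [-1.0, -1.0, 0.1]
finger_gap: 0.0395
```

Emit:
step_arm(steps=[{"tx": 0,"ty": 0,"tz": 0,"wx": 0,"wy": 0,"wz": 0},{"tx": 0,"ty": 0,"tz": 0,"wx": 0,"wy": 0,"wz": 0},{"tx": 0,"ty": 0,"tz": 0,"wx": 0,"wy": 0,"wz": 0},{"tx": 0,"ty": 0,"tz": 0,"wx": 0,"wy": 0,"wz": 0},{"tx": 0,"ty": 0,"tz": 0,"wx": 0,"wy": 0,"wz": 0}])

```text
time: 19.77
eef_pos: [0.5929, 0.2763, 0.2263]
tool_rot: [-0.119, 0.716, 0.676, 0.127]
force: [4.9, 1.8, -2.7]
finger_gap: 0.0113
```

```bash
python3 -c "
from tool import *
tool()"
```

```text
t 19.7667 tcp [0.5929 0.2763 0.2263] y [ 0.998 -0.058  0.001] z [ 0.021  0.343 -0.939] grasp [0.594  0.2938 0.1784] cab [-0.0454 -0.0801  0.1784] F [ 4.9  1.8 -2.7] 0.01130490661143179 [ 0.19  0.59 -0.83  1.72  0.18  0.8  -0.67]
```

Emit:
step_arm(steps=[{"tx": -0.8,"ty": 0.04,"tz": 0,"wx": 0,"wy": 0,"wz": 0},{"tx": -1.7,"ty": 0.09,"tz": 0,"wx": 0,"wy": 0,"wz": 0},{"tx": -2.6,"ty": 0.14,"tz": 0,"wx": 0,"wy": 0,"wz": 0},{"tx": -3.5,"ty": 0.19,"tz": 0,"wx": 0,"wy": 0,"wz": 0},{"tx": -4.4,"ty": 0.24,"tz": 0,"wx": 0,"wy": 0,"wz": 0}])

```text
time: 20.18
eef_pos: [0.5491, 0.2792, 0.2263]
tool_rot: [-0.119, 0.716, 0.676, 0.128]
force: [6.4, 4.1, -6.5]
finger_gap: 0.011
```

Emit:
step_arm(steps=[{"tx": -0.9,"ty": 0.05,"tz": 0,"wx": 0,"wy": 0,"wz": 0},{"tx": -1.8,"ty": 0.1,"tz": 0,"wx": 0,"wy": 0,"wz": 0},{"tx": -2.7,"ty": 0.15,"tz": 0,"wx": 0,"wy": 0,"wz": 0},{"tx": -3.6,"ty": 0.2,"tz": 0,"wx": 0,"wy": 0,"wz": 0},{"tx": -4.2,"ty": 0.23,"tz": 0,"wx": 0,"wy": 0,"wz": 0}])

```text
time: 20.6
eef_pos: [0.5065, 0.2821, 0.2263]
tool_rot: [-0.12, 0.716, 0.676, 0.128]
force: [7.4, 7.4, -10.0]
finger_gap: 0.0113
```

Emit:
step_arm(steps=[{"tx": -0.5,"ty": 0.03,"tz": 0,"wx": 0,"wy": 0,"wz": 0},{"tx": -1.0,"ty": 0.06,"tz": 0,"wx": 0,"wy": 0,"wz": 0},{"tx": -1.5,"ty": 0.08,"tz": 0,"wx": 0,"wy": 0,"wz": 0},{"tx": -1.7,"ty": 0.09,"tz": 0,"wx": 0,"wy": 0,"wz": 0},{"tx": -1.7,"ty": 0.09,"tz": 0,"wx": 0,"wy": 0,"wz": 0}])

```text
time: 21.02
eef_pos: [0.4894, 0.2832, 0.2263]
tool_rot: [-0.12, 0.716, 0.676, 0.128]
force: [5.4, 8.0, -10.2]
finger_gap: 0.0112
```

```bash
python3 -c "
from tool import *
tool()
s=grab_frame('scene');t=grab_frame('top')
cv2.imwrite('pics/scene8.png',s);cv2.imwrite('pics/top8.png',t)
cv2.imwrite('pics/i.png',np.hstack([cv2.resize(s[60:190,270:400],(520,520),interpolation=cv2.INTER_CUBIC),cv2.resize(t[100:230,90:155],(260,520))]))"
```

```text
t 21.0167 tcp [0.4894 0.2832 0.2263] y [ 0.998 -0.057  0.002] z [ 0.021  0.345 -0.938] grasp [0.4905 0.3008 0.1784] cab [-0.044   0.0236  0.1784] F [  5.4   8.  -10.2] 0.011163808609172248 [ 0.23  0.46 -0.9   1.94  0.12  0.68 -0.71]
```

View pics/i.png

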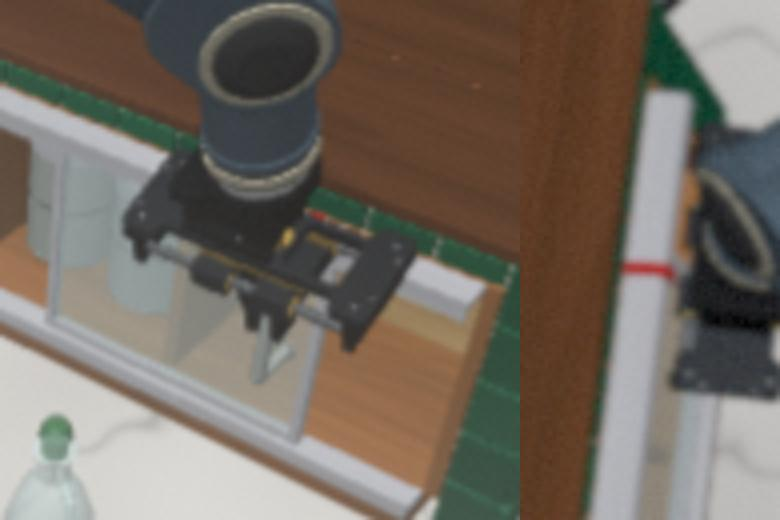

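```bash
cat > mk.py <<'E'
from tool import *
from scipy.optimize import minimize_scalar
for n,roi in(("scene",(335,105,360,130)),("top",(110,160,135,176))):
    x0,y0,x1,y1=roi;im=cv2.imread(f"pics/{n}0.png").astype(float)[y0:y1,x0:x1]
    w=np.clip((im[...,2]-np.maximum(im[...,1],im[...,0])-35)/100,0,1)
    if n=="top":  # exclude brown cabinet
        w[:, :116-x0]=0
    yy,xx=np.mgrid[y0:y1,x0:x1];c=np.array([(w*xx).sum(),(w*yy).sum()])/w.sum();print(n,"centroid",c,w.sum())
    def W(P): return np.array(P)@Rz(q[2]).T+[q[0],q[1],0]
    # central surface point of the clip, along-track coordinate
    for P in ((-.01,.2305),(-.0185,.228),(-.0185,.222)):
        def e(m):
            a,b=proj(n,W([(P[0],m,P[1]),(P[0],m+.01,P[1])]));d=(b-a);return ((c-a)@d)/np.linalg.norm(d)**2*.01
        m=.02
        for _ in range(5): m+=e(m)
        print(P,"m",round(m,4))
im=cv2.imread("pics/scene8.png")[130:170,315:355];im=cv2.resize(im,None,fx=14,fy=14,interpolation=cv2.INTER_CUBIC)
for y,c in((.0236,(0,255,255)),(.0286,(0,0,255))):
    for dy in(-.006,.006):
        u=((proj("scene",np.array([(-.045,y+dy,.115),(-.045,y+dy,.16)])@Rz(q[2]).T+[q[0],q[1],0])-[314.6,129.6])*14).astype(int)
        cv2.line(im,tuple(map(int,u[0])),tuple(map(int,u[1])),c,1)
cv2.imwrite("pics/j.png",im)
E
python3 mk.py
```

```text
scene centroid [345.65532119 117.34563758] 20.86
(-0.01, 0.2305) m 0.0241
(-0.0185, 0.228) m 0.022
(-0.0185, 0.222) m 0.0231
top centroid [121.70952659 166.82466394] 17.11
(-0.01, 0.2305) m 0.0272
(-0.0185, 0.228) m 0.0271
(-0.0185, 0.222) m 0.0258
```

View pics/j.png

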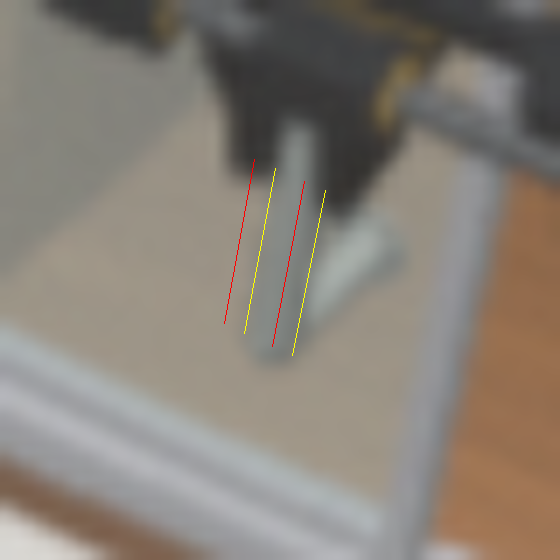

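Emit:
step_arm(steps=[{"tx": -0.1,"ty": 0.03,"tz": 0,"wx": 0,"wy": 0,"wz": 0},{"tx": -0.2,"ty": 0.05,"tz": 0,"wx": 0,"wy": 0,"wz": 0},{"tx": -0.2,"ty": 0.05,"tz": 0,"wx": 0,"wy": 0,"wz": 0},{"tx": -0.2,"ty": 0.05,"tz": 0,"wx": 0,"wy": 0,"wz": 0},{"tx": -0.2,"ty": 0.05,"tz": 0,"wx": 0,"wy": 0,"wz": 0}])

```text
time: 21.53
eef_pos: [0.4881, 0.2833, 0.2263]
tool_rot: [-0.12, 0.716, 0.676, 0.128]
force: [6.4, 6.1, -8.7]
finger_gap: 0.011
```

Emit:
step_arm(steps=[{"tx": 0,"ty": 0,"tz": 0,"wx": 0,"wy": 0,"wz": 0},{"tx": 0,"ty": 0,"tz": 0,"wx": 0,"wy": 0,"wz": 0},{"tx": 0,"ty": 0,"tz": 0,"wx": 0,"wy": 0,"wz": 0},{"tx": 0,"ty": 0,"tz": 0,"wx": 0,"wy": 0,"wz": 0},{"tx": 0,"ty": 0,"tz": 0,"wx": 0,"wy": 0,"wz": 0}])

```text
time: 21.95
eef_pos: [0.4881, 0.2833, 0.2263]
tool_rot: [-0.12, 0.716, 0.676, 0.128]
force: [7.3, 6.9, -9.7]
finger_gap: 0.0113
```

```bash
python3 -c "
from tool import *
tool()
s=grab_frame('scene');t=grab_frame('top')
cv2.imwrite('pics/scene9.png',s);cv2.imwrite('pics/top9.png',t)
for c in('scene','top'): print([(d['centre'],d['score']) for d in find_in(c,'door_handle')][:2],[(d['centre'],d['score']) for d in find_in(c,'mark')][:2])
cv2.imwrite('pics/i.png',np.hstack([cv2.resize(s[60:190,270:400],(520,520),interpolation=cv2.INTER_CUBIC),cv2.resize(t[100:230,90:155],(260,520))]))"
python3 ov.py 9
```

```text
t 21.95 tcp [0.4881 0.2833 0.2263] y [ 0.998 -0.058  0.002] z [ 0.022  0.345 -0.938] grasp [0.4892 0.3009 0.1784] cab [-0.044   0.0249  0.1784] F [ 7.3  6.9 -9.7] 0.011337832317742342 [ 0.23  0.46 -0.9   1.94  0.12  0.68 -0.71]
[([0.3797, 0.3548, 0.0999], 0.63), ([0.534, -0.1827, 0.0166], 0.54)] []
[([0.3593, 0.3532, 0.11], 0.91)] []
```

View pics/i.png

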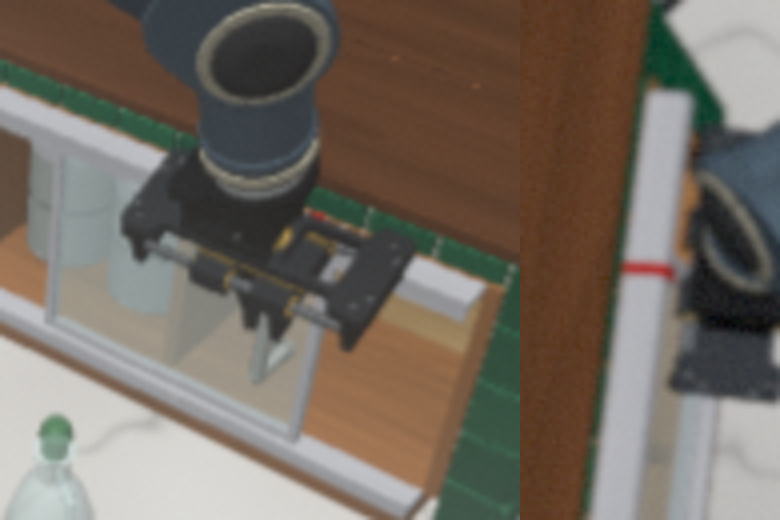

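View pics/ov.png

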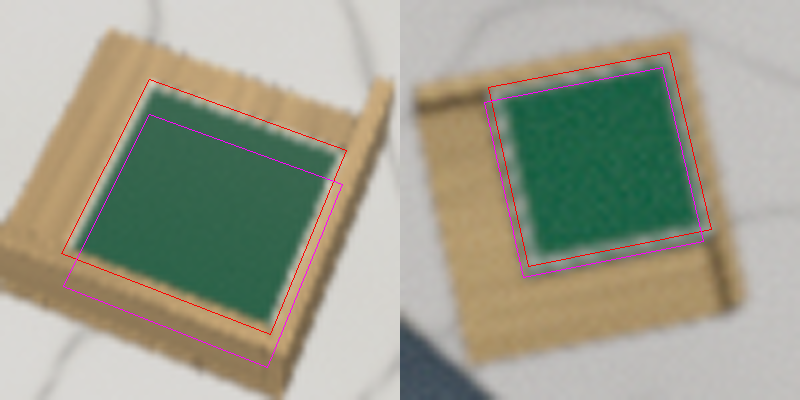

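View pics/scene9.png

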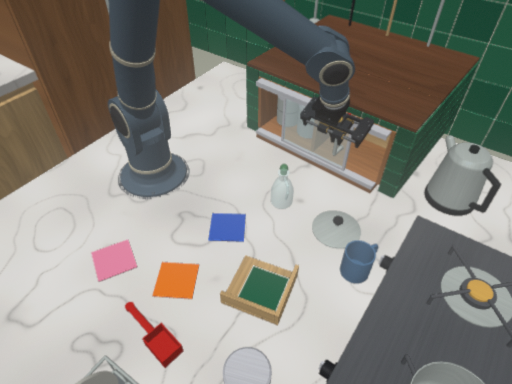

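```bash
python3 -c "
from tool import *
print(finish_job()); tool()"
```

```text
the job is handed in; nothing more can be done
None
the job is handed in; nothing more can be done
```

I squared the five green coasters into the tray's corner, then opened the glass door to the red clip. I handed the job in at about 22 s with the gripper still holding the handle there.

- **Stack:** I pushed the coasters twice against each raised side with the fingertips. The second pushes stopped at the same point as the first, within about half a millimetre, so nothing was left to close up. The last overlay matches the flush outline in both camera views to about 1–2 mm, which is roughly how well I could fit the tray. The lower coasters' edges were only partly visible.
- **Door:** The handle closed in the gripper exactly where I had measured it. I then pulled the door about 105 mm. It now sits 24.9 mm along the track from the cabinet's reference point, and my estimate for the clip is 25.2 mm. The two cameras disagreed on the clip, about 23 mm from the scene camera and 27 mm from the top camera, so the handle could be off by about 2 mm either way. It held steady under the closer spring, with about 7 N of pull.
- **Failed check:** The trained networks could not find the clip in the last pictures because the gripper partly covered it. Their position for the handle was off, apparently picking up the whole door. I used arm position and geometry for the final door position instead.
- **Other items:** The tin, mug, cruet, saucepan lid, scoop and coloured look-alike tiles appear in the last picture where they started. I didn't re-measure them.

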